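Put the beard trimmer on charge

ROBOT

A 7-joint arm with a two-finger parallel gripper is mounted at the origin on the work surface. World frame = base frame: x ahead of the robot, y to its left, z up, the work surface at z = 0. Lengths are in m, angles in degrees, forces in N, time in s.
With the tool pointing down it reaches from about 0.425 to 1.025 m from the base axis. Payload 3.6 kg.
Tool frame: the origin (TCP) lies on the mounting face of the last link; the fingertips stand tcp_to_tips ahead of it and the grasp point (between the pads) lies 155 mm ahead of it (tcp_to_tips is the distance from the TCP to the fingertips, in m); y points along the fingers, z is the direction in which the jaws open and shut, and the axes are right-handed (so a half turn about y gives the same grasp; the last joint's range is limited). The gripper opens to 85 mm and grips with 20 to 120 N. Pads are 22 mm wide; open, the fingers measure 114 mm over their backs; the gripper's body (76 mm by 85 mm) begins 54 mm behind the grasp point. The pads swing forward as they close: fully open they stand 13 mm farther back than shut.
Start: joints at [-80.529, 33.873, 2.773, 92.16, -1.908, 54.013, -1.931], TCP at [0.186, 0.701, 0.405] pointing down, gripper open.
Joint ranges: [-153.93, 153.93], [-27.13, 128.08], [-72.61, 78.16], [10.71, 143.7], [-87.88, 267.88], [4.46, 118.87], [-176.78, 176.78]. Speed limits (degrees/s): [147.25, 147.25, 180, 180, 180, 180, 180].

INTERFACE

Orientations are given as [roll, pitch, yaw] about the fixed x, y, z axes, in that order (R = Rz(yaw) Ry(pitch) Rx(roll)).
In Python, from cell import get_obs, get_image, camera_info, close_job, spot_in, outline_of, tcp_to_tips gives the robot as it stands.
- The arm moves only by the tool apply_moves, never from a script. Its argument "rows" is a list of rows, each a list of 4 numbers: the shift along the world's x, y, z in m, then the turn about the world's z in rad. A call has exactly 8 rows; each row shifts and turns the commanded pose from where the row before left it; what a row does not reach is not made up. A row lasts 1/8 s, in which the tool goes at most 62.5 mm and 10.7 degrees, less where a joint would pass 70% of its speed; a pose out of reach is approached as far as the arm can. A call with a gripper value outside its range is refused whole. "claw" is the finger opening in m, from 0 to 0.0854, set as the call begins (left out, the last holds). The fingers move at their own pace and stop on an object; the grip force is fixed at half the most. Time passes only in rows, so rows that do not move let the fingers close, or fill a call up. It gives the time, the measured TCP pose, the force and the opening at its end, in the units of the state.
- get_obs(): the state, without advancing time (a new reading comes with each control period).
- get_image(name): name is "scene" or "top" or "wrist"; returns (picture, depth): 400x640x3 uint8, red, green, blue; 400x640 float32, m along the optical axis (not along the pixel's ray), 0 where there is no reading.
- camera_info(name): a dict with "fx", "fy", "cx", "cy" (pixels), "distortion" ([k1, k2, p1, p2, k3] as OpenCV has them; the pictures are not rectified), "extrinsics" (4x4, takes a point from world to camera coordinates); the wrist camera has in their place "T_tool_cam" (4x4, takes a point from camera to tool coordinates, whose origin is the TCP and whose axes are the tool frame's). Camera axes: x right, y down, z forward; pixel columns grow to the right and rows downward; lengths in m; the calibration is good to about 2 mm. A picture is of the moment at which its call begins: read the wrist's pose just before it. camera_info takes no time and is no camera call.
- close_job(): hands the job in, once; it reports no verdict.
Trained networks look in the newest picture that a camera, given by its name, has taken for a name from the list of things; names that differ only in an ending like _2 or _b are one class to them, and where a whole thing is asked for, a point or a joint stands for the part that bears it (a point fixed in the world has none). Each returns a list of dicts, best first, with "conf" (0 to 1); they miss things now and then, are a little off and sometimes report something else, mostly with a low value. They report only what shows in the picture. A call takes as long as a camera call. They do not tell look-alikes from the thing itself.
- spot_in(target, camera): "pixel" ([column, row] in pixels, amid what is visible of it).
- outline_of(target, camera): "mask" (400x640 bool, what is visible of it) and "pixel" ([column, row] in pixels, amid what is visible of it).
The state is a dict: "clock": time; "joints": joint angles; "qd": joint speeds; "tau": joint torques, N m; "ee_pos": TCP position; "tcp_rot": TCP orientation; "wrist_force": force on the tool from outside, world axes, zero at the start; "wrist_torque": the same for the moment, N m; "gripper_width": finger opening in m.
Only numpy, scipy, OpenCV 4.12 (cv2) and the standard library are available. Lean on these libraries where they do the work, as an engineer would, in place of code of your own. Each camera call takes 0.05 s, during which the arm holds its last target.

TASK

Put the beard trimmer in the sloping charging cradle, steel head uppermost and its top face still up: tuck its head under the orange sprung jaw, push the jaw back up the slope with it and hold it so until the trimmer lies flat with its foot behind the white bottom stop, then let the jaw spring back so that it clamps the trimmer down against the stop. When it sits there and you have let go of it, swing the red-tipped charger switch fully over, away from the robot. Leave the other toiletries where they are.

Things in the scene. Friction and masses are not known exactly. Their poses are not given: they have to be found in the camera images.
- trimmer_centre (a point): Centre of the loose beard trimmer (about 220 g), 150 long (x) x 48 wide (y) x 30 thick (z), lying flat, so 15 above the ledge. x points from its blue-banded foot to its steel head, z out of its top face (round silver button). Black body full size from x=-75 to 45; the steel head, x=45 to 75, is 42 wide, 20 thick (z -10 to 10). Grip it across its width near the middle.
- trimmer_head (a point): Middle of the flat end of the trimmer's steel head: 75 from trimmer_centre along its +x.
- cradle: Sloping grey bed of the fixed white charging stand. Origin: on the bed's surface, mid-place, 100 above the ledge. x points up the slope (35 degrees above level, away from the robot), y across, z square out of the bed. A trimmer at home has its centre at (0, 0, 15) here, its x along this x. Bed 36 wide, x=-90 to 125, nothing beside it but the 200 x 130 x 14 base on the ledge.
- stop_face (a point): Middle of the face of the fixed white bottom stop, at (-75, 0, 15) in the cradle frame, facing up the slope. The stop is 44 wide and 40 high (cradle z); a lip at its top overhangs 5 from the face up the slope, lip underside at z=35. A trimmer goes in over it with its head dipped 20 to 25 degrees against the bed.
- jaw_face (a point): Middle of the orange sprung jaw's face, towards the stop: at (65 + opening, 0, 15) in the cradle frame. Jaw 44 wide, 37 high; its lip overhangs 7 from the face towards the stop, underside at z=32. Shut, jaw and stop are 140 apart: the 150 trimmer must push it back 10 to fit, and about 18 to 28 while its foot passes the stop's lip. Behind it a fixed block at x=115, 28 high.
- jaw (a joint): How far the orange jaw is pushed back up the slope, m: 0 shut, 0.032 at its end stop. A spring drives it shut: about 2.6 N at 0, 5 N at 0.010, 8 N at 0.025. With the trimmer clamped home it reads 0.010.
- switch_tip (a point): Centre of the red ball (26 across) at the end of the charger's lever switch, a 10 thick steel lever 80 long from its pivot to the ball's centre. At the start it leans towards the robot.
- switch_base: White block 70 x 50 x 25 high under the lever switch (fixed), origin at the centre of its underside. The lever's pivot lies across it (along y), 22 above the origin. x axis points away from the robot, the way that the lever must swing.
- switch (a joint): Lever angle, rad: 0 off (leaning 0.5 from upright towards its -x side), 0.5 upright, 1.0 on (leaning 0.5 towards +x). It stays where it is left; needs about 1 N at the ball.
- cup: Chrome toothbrush cup, 72 across, 105 high; origin under its centre. Leave alone.
- dish: Frosted glass soap dish with a white soap, 120 x 85 x 34; origin under its centre. Leave alone.
- hairbrush: Round wooden hairbrush, 196 long along x (head of 72 across at +x), bristles up, 30 high. Leave alone.
- clipper: Steel nail clipper, 75 long along x, 13 high. Leave alone.
- lotion: Green lotion bottle, 60 across, 150 high; origin under its centre. Leave alone.
- cream: Blue cream jar, 68 across, 50 high; origin under its centre. Leave alone.
Things that resemble listed ones, but are neither listed nor needed, are in the scene too. Leave any pink look-alike of the switch_base alone.

How it is judged (in metres and radians):
On the way, in this order (a step that is already met when the one before it is completed fails the run):
1. the trimmer's own push holds the sprung jaw open by 15 mm or more (value of joint jaw above 0.015 m and contact force between trimmer and jaw above 1 N), for 0.2 s.
2. the trimmer lies home in the cradle, head up, clamped by the jaw and let go of (x of trimmer_centre in the frame of cradle between -0.006 and 0.006 m and y of trimmer_centre in the frame of cradle between -0.012 and 0.012 m and z of trimmer_centre in the frame of cradle between 0.009 and 0.02 m and x of trimmer_head in the frame of cradle above 0.06 m and angle between the x axis of trimmer_centre and the x axis of cradle, either way round below 0.14 rad and angle between the z axis of trimmer_centre and the z axis of cradle, either way round below 0.1 rad and angle between trimmer_centre's own z axis and vertical below 1.2 rad and value of joint jaw between 0.005 and 0.014 m and contact force between the fingers and trimmer below 0.1 N), for 0.3 s.
3. the charger switch is swung over to on (value of joint switch above 0.85 rad), for 0.1 s.
At the end, for the whole second after the job is handed in: The trimmer rests in the cradle, head up and top face out, centre within 6 mm of home along the slope, 12 mm across and 6 mm out of the bed, in line within 8 degrees, the jaw clamped on it (reads 5 to 14 mm), at rest and released; the switch reads over 0.85 rad (all of step 2 and value of joint switch above 0.85 rad and linear speed of trimmer below 0.02 m/s); the robot touches nothing.
It fails at once if another toiletry (cup, soap dish, hairbrush, nail clipper, lotion or cream) is moved by more than 30 mm (distance of any of cup, dish, hairbrush, clipper, lotion, cream from where it was at the start of the episode above 0.03 m).
It also fails if it takes over 50 s, if anything falls off the work surface, if the arm or the gripper's body presses on something with over 40 N, if the wrist force passes 120 N, or if a joint passes its speed limit or range.

## Working session

There is one attempt and no reset: what is moved stays moved. The work goes in short steps, Python scripts to look and compute and a tool call to move; the robot and the scene stay as the last step left them, time stands still between calls to the robot, and variables do not carry over. Pictures are saved under pics/ and viewed, and the job is handed in when it is done.

Besides the shell and the picture viewer there is one more tool, called in YAML: its name, and indented under it one key for each argument. apply_moves: Moves the arm, as the interface text tells. Its arguments: {"type":"object","properties":{"rows":{"type":"array","items":{"type":"array","items":{"type":"number"}}},"claw":{"type":"number"}},"required":["rows"]}

```bash
ls; mkdir -p pics; python3 - <<'E'
from cell import *
import cv2
print(get_obs(), tcp_to_tips)
for n in ["scene","top","wrist"]:
    p,d=get_image(n); cv2.imwrite(f"pics/a_{n}.png",p[:,:,::-1])
    import numpy as np
    np.savez(f"/tmp/a_{n}.npz",p=p,d=d)
    c=camera_info(n); print(n,{k:np.round(np.array(v),4).tolist() for k,v in c.items()})
E
```

```text
pics
{'clock': 0.0, 'joints': array([-80.52994271,  33.92378661,   2.76776751,  92.23652224,
        -1.90748895,  54.01210352,  -1.9309731 ]), 'qd': array([ 0.04030761, -0.03177895,  0.00910777,  0.10218857,  0.02138854,
        0.08977369,  0.00422141]), 'tau': array([ 3.82601602e-04, -5.48689342e+01,  1.54658876e+00, -1.98121333e+01,
        9.35099088e-03,  8.91951582e-03, -1.95511181e-07]), 'ee_pos': array([0.18539473, 0.70043681, 0.40356438]), 'tcp_rot': array([-9.01260739e+01, -7.64663772e-03, -1.48227613e+01]), 'wrist_force': array([-0.18208988, -0.02627353, -0.06748456]), 'wrist_torque': array([-0.04971556,  0.05448583, -0.00174408]), 'gripper_width': 0.08530769397950197} 0.1734
scene {'fx': 429.7119, 'fy': 429.7119, 'cx': 320.8836, 'cy': 196.2559, 'distortion': [-0.0886, 0.0, 0.0, 0.0, 0.0], 'extrinsics': [[0.4872, 0.8731, 0.0179, -0.2889], [0.6275, -0.3358, -0.7025, -0.2592], [-0.6073, 0.3535, -0.7115, 1.7423], [0.0, 0.0, 0.0, 1.0]]}
top {'fx': 442.7313, 'fy': 442.7313, 'cx': 321.9963, 'cy': 198.0361, 'distortion': [0.027, 0.0, 0.0, 0.0, 0.0], 'extrinsics': [[-0.005, -0.9997, 0.023, 0.0095], [-0.9889, 0.0015, -0.1485, 0.5944], [0.1484, -0.0235, -0.9886, 1.265], [0.0, 0.0, 0.0, 1.0]]}
wrist {'fx': 336.483, 'fy': 336.483, 'cx': 322.7298, 'cy': 198.9448, 'distortion': [-0.0008, 0.0, 0.0, 0.0, 0.0], 'T_tool_cam': [[-0.0009, 0.9589, 0.2839, -0.0719], [-0.0005, -0.2839, 0.9589, 0.0303], [1.0, 0.0007, 0.0007, 0.0002], [0.0, 0.0, 0.0, 1.0]]}
```

View pics/a_scene.png

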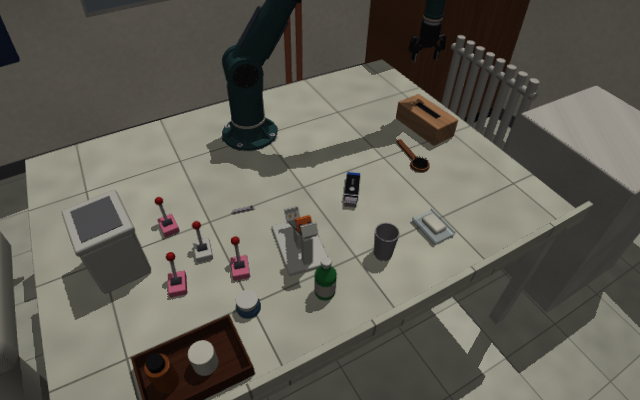

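View pics/a_top.png

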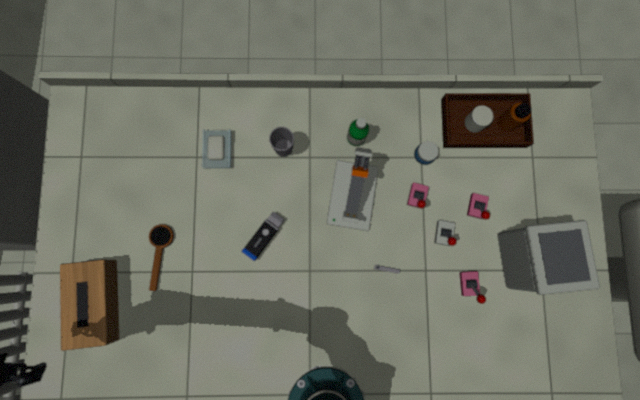

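View pics/a_wrist.png

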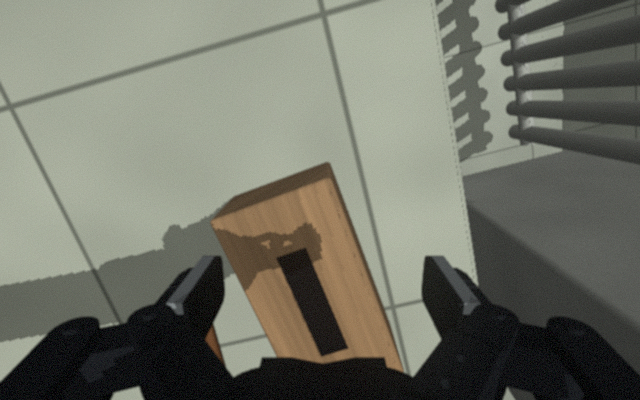

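The scene view shows the white switch at (203,247), with pink look-alikes at (168,225), (240,266) and (177,282). The cradle is at (300,240) and the trimmer at (351,188). In the top view the trimmer is at (263,236) with its blue foot lower left, and the white switch is at (446,232). Next I'll measure.

```bash
cat > h.py <<'E'
import numpy as np, cv2
from cell import *
from scipy.spatial.transform import Rotation as Rn
def snap(n,fn=None):
    o=get_obs(); p,d=get_image(n)
    if fn: cv2.imwrite(fn,p[:,:,::-1])
    return p,d,o
def T_tool(o):
    T=np.eye(4);T[:3,:3]=Rn.from_euler('xyz',o['tcp_rot'],degrees=True).as_matrix();T[:3,3]=o['ee_pos'];return T
def cam2world(n,o=None):
    c=camera_info(n)
    return T_tool(o)@np.array(c['T_tool_cam']) if n=="wrist" else np.linalg.inv(np.array(c['extrinsics']))
def cloud(n,d,o=None):
    c=camera_info(n);K=np.array([[c['fx'],0,c['cx']],[0,c['fy'],c['cy']],[0,0,1]])
    h,w=d.shape;u,v=np.meshgrid(np.arange(w),np.arange(h))
    uv=cv2.undistortPoints(np.stack([u,v],-1).reshape(-1,1,2).astype(float),K,np.array(c['distortion'])).reshape(h,w,2)
    P=np.concatenate([uv*d[...,None],d[...,None]],-1)
    T=cam2world(n,o);W=P@T[:3,:3].T+T[:3,3];W[d==0]=np.nan
    return W
def proj(n,X,o=None):
    c=camera_info(n);K=np.array([[c['fx'],0,c['cx']],[0,c['fy'],c['cy']],[0,0,1]])
    T=np.linalg.inv(cam2world(n,o))
    return cv2.projectPoints(np.atleast_2d(X).astype(float),cv2.Rodrigues(T[:3,:3])[0],T[:3,3],K,np.array(c['distortion']))[0].reshape(-1,2)
E
python3 - <<'E'
from h import *
p,d,o=snap("top"); W=cloud("top",d)
np.savez("/tmp/top.npz",p=p,W=W)
for t in ["trimmer_centre","cradle","jaw","switch_base","switch","clipper","cream","lotion","cup","dish","hairbrush"]:
    for r in outline_of(t,"top")[:5]:
        m=r['mask'];X=W[m];X=X[~np.isnan(X[:,0])]
        rect=cv2.minAreaRect(X[:,:2].astype(np.float32)) if len(X)>4 else None
        print(t,round(r['conf'],2),np.round(r['pixel']),m.sum(),np.round(np.median(X,0),3),"zmax",np.round(np.percentile(X[:,2],97),3),rect and np.round(np.array([*rect[0],*rect[1],rect[2]]),3))
        np.save(f"/tmp/m_{t}.npy",m) if r is not None and r['conf']>.5 else 0
img=p[:,:,::-1]
cv2.imwrite("pics/b_trim.png",cv2.resize(img[195:275,225:305],None,fx=7,fy=7,interpolation=cv2.INTER_CUBIC))
cv2.imwrite("pics/b_crad.png",cv2.resize(img[140:240,310:410],None,fx=6,fy=6,interpolation=cv2.INTER_CUBIC))
E
```

```text
trimmer_centre 0.76 [258. 236.] 816 [0.481 0.186 0.029] zmax 0.035 [4.8300e-01 1.8500e-01 4.9000e-02 1.5300e-01 5.4237e+01]
cradle 0.94 [359. 182.] 1065 [ 0.627 -0.088  0.111] zmax 0.192 [ 6.4000e-01 -9.9000e-02  5.8000e-02  2.4400e-01  7.8933e+01]
jaw 0.52 [360. 171.] 142 [ 0.646 -0.095  0.168] zmax 0.175 [ 6.5100e-01 -9.4000e-02  4.4000e-02  3.2000e-02  7.7301e+01]
jaw 0.4 [426. 152.] 452 [ 0.735 -0.307  0.049] zmax 0.055 [ 0.746 -0.317  0.068  0.084 43.815]
switch_base 0.91 [479. 209.] 420 [ 0.568 -0.455  0.027] zmax 0.104 [ 5.6500e-01 -4.6700e-01  6.1000e-02  8.0000e-02  7.6094e+01]
switch_base 0.84 [418. 193.] 391 [ 0.602 -0.276  0.027] zmax 0.104 [ 5.9800e-01 -2.8100e-01  4.8000e-02  8.5000e-02  7.5251e+01]
switch_base 0.75 [444. 232.] 440 [ 0.491 -0.353  0.027] zmax 0.109 [ 4.9200e-01 -3.5900e-01  5.0000e-02  8.0000e-02  7.9106e+01]
switch_base 0.72 [471. 283.] 552 [ 0.34  -0.422  0.026] zmax 0.104 [ 0.338 -0.431  0.086  0.062  3.778]
switch_base 0.48 [264. 236.] 824 [0.481 0.184 0.029] zmax 0.035 [4.8400e-01 1.8300e-01 4.9000e-02 1.4800e-01 5.3861e+01]
switch 0.65 [449. 240.]
[... 256 characters left out ...]
734 -0.307  0.049] zmax 0.055 [ 0.745 -0.317  0.066  0.085 45.989]
cream 0.32 [280. 141.] 565 [0.773 0.129 0.052] zmax 0.107 [ 0.758  0.126  0.072  0.068 14.127]
lotion 0.72 [357. 131.] 477 [ 0.78  -0.095  0.1  ] zmax 0.152 [ 7.8800e-01 -9.9000e-02  5.8000e-02  5.6000e-02  7.6269e+01]
cup 0.6 [281. 140.] 590 [0.774 0.128 0.054] zmax 0.107 [7.5900e-01 1.2600e-01 6.9000e-02 7.4000e-02 8.9953e+01]
cup 0.5 [358. 175.] 177 [ 0.646 -0.092  0.167] zmax 0.175 [ 6.5600e-01 -9.9000e-02  5.3000e-02  5.6000e-02  6.5904e+01]
dish 0.9 [218. 149.] 1098 [0.75  0.327 0.019] zmax 0.037 [0.757 0.329 0.125 0.085 0.477]
hairbrush 0.56 [156. 244.] 848 [0.463 0.49  0.014] zmax 0.027 [0.425 0.483 0.189 0.073 2.644]
```

View pics/b_trim.png

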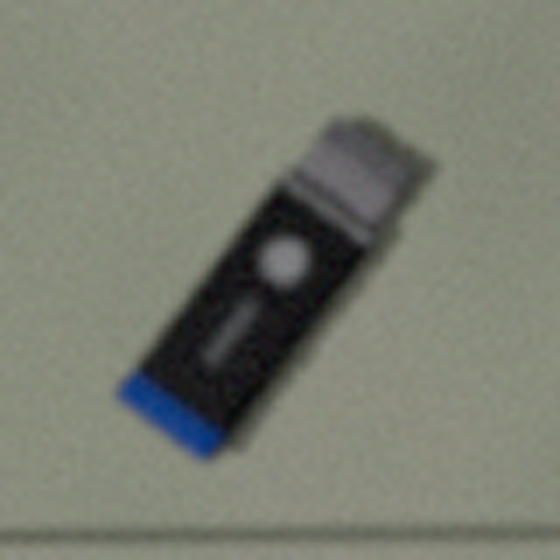

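View pics/b_crad.png

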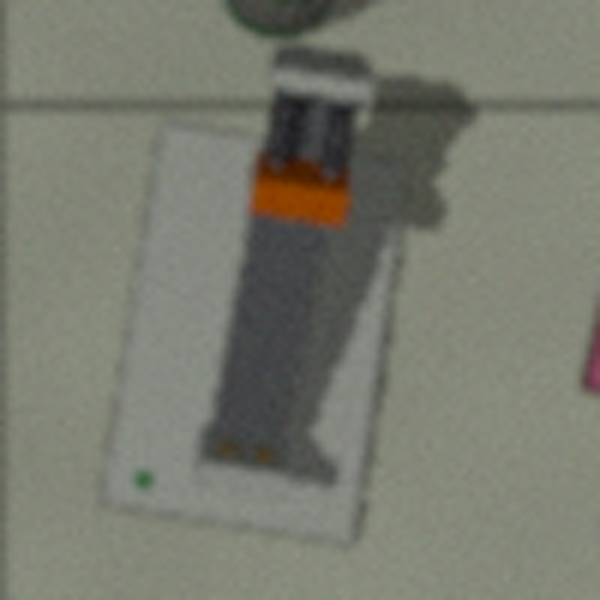

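```bash
python3 - <<'E'
from h import *
z=np.load("/tmp/top.npz");W=z['W']
# trimmer: top-face points
m=np.load("/tmp/m_trimmer_centre.npy")
X=W[m];X=X[(X[:,2]>.025)&(X[:,2]<.04)];print("trim top",len(X),np.median(X[:,2]),np.array(cv2.minAreaRect(X[:,:2].astype(np.float32))[1]),cv2.minAreaRect(X[:,:2].astype(np.float32)))
# table level
T=W[(np.abs(W[...,2])<.02)];print("table",np.median(T[:,2]))
# base plate top of cradle z~14
R=(W[...,0]>.45)&(W[...,0]<.75)&(W[...,1]<.0)&(W[...,1]>-.2)
B=W[R&(W[...,2]>.011)&(W[...,2]<.02)];print("base",len(B),cv2.minAreaRect(B[:,:2].astype(np.float32)))
# scene view cradle
p,d,o=snap("scene");S=cloud("scene",d);np.savez("/tmp/scene.npz",p=p,W=S)
R=(S[...,0]>.4)&(S[...,0]<.75)&(S[...,1]<.02)&(S[...,1]>-.2)
B=S[R&(S[...,2]>.010)&(S[...,2]<.02)];print("base",len(B),cv2.minAreaRect(B[:,:2].astype(np.float32)))
T=S[(np.abs(S[...,2])<.02)];print("table",np.median(T[:,2]))
img=p[:,:,::-1]
cv2.imwrite("pics/b_scr.png",cv2.resize(img[190:290,250:350],None,fx=6,fy=6,interpolation=cv2.INTER_CUBIC))
E
```

```text
trim top 719 0.029857955329125607 [0.04822443 0.14828852] ((0.4845247268676758, 0.1834549754858017), (0.04822443425655365, 0.1482885181903839), 53.51490783691406)
table 0.0005816306902564072
base 1690 ((0.6076813340187073, -0.08514720946550369), (0.13225825130939484, 0.20034894347190857), 80.38380432128906)
base 1166 ((0.5589370131492615, -0.09325926005840302), (0.1428021788597107, 0.31045642495155334), 88.76447296142578)
table -0.0004143732179167081
```

The trimmer is top face up: button at (258,232) in the top view, steel head to the upper right, blue foot at (250,252). The cradle bed and orange jaw are at (360,170). I'm choosing the trimmer at (263,236), the only object like it, and will move above it.

apply_moves:
  rows:
    - [0.024, -0.042, 0, -0.032]
    - [0.024, -0.042, 0, -0.032]
    - [0.024, -0.042, 0, -0.032]
    - [0.024, -0.042, 0, -0.032]
    - [0.024, -0.042, 0, -0.032]
    - [0.024, -0.042, 0, -0.032]
    - [0.024, -0.042, 0, -0.032]
    - [0.024, -0.042, 0, -0.032]
  claw: 0.085

```text
clock: 1.8
ee_pos: [0.3783, 0.3635, 0.4051]
tcp_rot: [-89.9, -0.0, -29.5]
wrist_force: [1.1, 0.6, -0.0]
gripper_width: 0.0854
```

apply_moves:
  rows:
    - [0.024, -0.042, -0.01, -0.032]
    - [0.024, -0.042, -0.01, -0.032]
    - [0.024, -0.042, -0.01, -0.032]
    - [0.024, -0.042, -0.01, -0.027]
    - [0, 0, -0.01, 0]
    - [0, 0, 0, 0]
    - [0, 0, 0, 0]
    - [0, 0, 0, 0]

```text
clock: 2.8
ee_pos: [0.4732, 0.1981, 0.3551]
tcp_rot: [-89.9, 0.0, -36.4]
wrist_force: [1.2, 0.0, -0.3]
gripper_width: 0.0848
```

```bash
cat > t.py <<'E'
from h import *
import sys
p,d,o=snap("wrist","pics/c1.png"); W=cloud("wrist",d,o)
print(o['clock'],o['ee_pos'],o['tcp_rot'],o['joints'])
r=outline_of("trimmer_centre","wrist")
for q in r[:2]:
    X=W[q['mask']];X=X[(X[:,2]>.022)&(X[:,2]<.04)]
    print(q['conf'],q['pixel'],len(X),np.median(X[:,2]),cv2.minAreaRect(X[:,:2].astype(np.float32)))
E
python3 t.py
```

```text
2.8 [0.4731658  0.1981483  0.35509126] [-8.99436991e+01  3.75451805e-03 -3.63951865e+01] [-36.24074049  23.17655329  11.02105882 122.16854002  -7.54643191
  35.22447419  33.68784901]
0.62 [317.5, 193.9] 7710 0.03020477670972077 ((0.48736754059791565, 0.18311262130737305), (0.04821665212512016, 0.1504732072353363), 53.82965087890625)
```

View pics/c1.png

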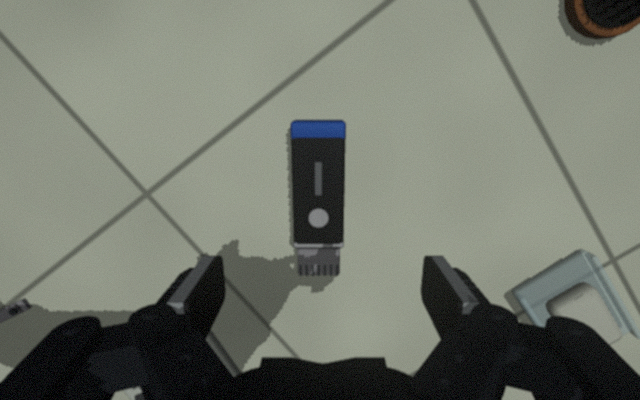

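Wrist view: the trimmer is at (318,195), in line with the fingers, head towards them. Now I'll descend and grip 10 mm footward of its middle.

apply_moves:
  rows:
    - [0.0054, -0.0089, -0.03, 0]
    - [0, 0, -0.03, 0]
    - [0, 0, -0.03, 0]
    - [0, 0, -0.03, 0]
    - [0, 0, -0.03, 0]
    - [0, 0, -0.02, 0]
    - [0, 0, -0.012, 0]
    - [0, 0, 0, 0]

```text
clock: 3.9
ee_pos: [0.4789, 0.1881, 0.1723]
tcp_rot: [-90.0, 0.0, -36.5]
wrist_force: [-0.4, 0.8, -0.2]
gripper_width: 0.0849
```

apply_moves:
  rows:
    - [0, 0, 0, 0]
    - [0, 0, 0, 0]
    - [0, 0, 0, 0]
    - [0, 0, 0, 0]
    - [0, 0, 0, 0]
    - [0, 0, 0, 0]
    - [0, 0, 0, 0]
    - [0, 0, 0, 0]
  claw: 0.03

```text
clock: 4.9
ee_pos: [0.4792, 0.1881, 0.1737]
tcp_rot: [-89.9, -0.0, -36.5]
wrist_force: [-0.8, -0.8, 5.6]
gripper_width: 0.047
```

apply_moves:
  rows:
    - [0, 0, 0.02, 0]
    - [0, 0, 0.035, 0]
    - [0, 0, 0.05, 0.03]
    - [0.01, -0.02, 0.05, 0.088]
    - [0.015, -0.022, 0.05, 0.088]
    - [0.015, -0.022, 0.04, 0.088]
    - [0.015, -0.022, 0.03, 0.088]
    - [0.015, -0.022, 0, 0.088]

```text
clock: 5.9
ee_pos: [0.5495, 0.0791, 0.4506]
tcp_rot: [-89.9, -0.3, -9.5]
wrist_force: [-0.3, -0.4, -3.6]
gripper_width: 0.0471
```

apply_moves:
  rows:
    - [0, 0, 0, 0]
    - [0, 0, 0, 0]
    - [0, 0, 0, 0]
    - [0, 0, 0, 0]
    - [0, 0, 0, 0]
    - [0, 0, 0, 0]
    - [0, 0, 0, 0]
    - [0, 0, 0, 0]

```text
clock: 6.9
ee_pos: [0.5489, 0.0799, 0.4477]
tcp_rot: [-90.0, -0.0, -9.6]
wrist_force: [-0.0, -0.2, -2.1]
gripper_width: 0.0469
```

```bash
python3 - <<'E'
from h import *
p,d,o=snap("wrist","pics/c2.png"); W=cloud("wrist",d,o)
np.savez("/tmp/w2.npz",p=p,W=W,d=d); print(o)
p,d,o=snap("scene","pics/c2s.png")
E
```

```text
{'clock': 6.9, 'joints': array([-17.63601181,  18.7482131 ,   6.00445163, 112.07022519,
        -2.53901502,  49.30582582,  70.08968714]), 'qd': array([-0.00103974, -0.07410786,  0.06538074, -0.04936441, -0.06314053,
       -0.09165424,  0.10659824]), 'tau': array([-2.51852162e-02, -3.98943472e+01,  1.31994389e+00, -1.94667274e+01,
        1.12857096e-02, -8.50126671e-03, -1.68462857e-04]), 'ee_pos': array([0.54893225, 0.0799175 , 0.4477092 ]), 'tcp_rot': array([-9.00020378e+01, -3.51795797e-05, -9.61844355e+00]), 'wrist_force': array([-0.00607032, -0.24912725, -2.06907838]), 'wrist_torque': array([-0.04501196,  0.04163724,  0.01788938]), 'gripper_width': 0.046903794541384124}
```

View pics/c2.png

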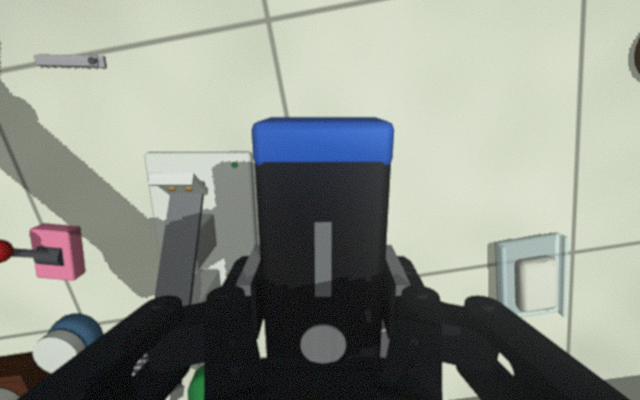

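View pics/c2s.png

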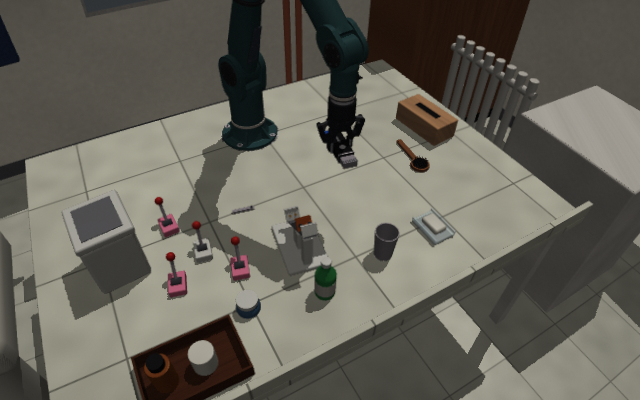

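```bash
python3 - <<'E'
from h import *
from scipy.optimize import least_squares
w=np.load("/tmp/w2.npz")['W'];t=np.load("/tmp/top.npz")['W'];s=np.load("/tmp/scene.npz")['W']
for nm,W in [("wrist",w),("top",t),("scene",s)]:
    X=W.reshape(-1,3);X=X[~np.isnan(X[:,0])]
    O=np.array([.60,-.088,.1]);ps=np.radians(-9.6)
    tb=X[(np.abs(X[:,2])<.008)];dz=np.median(tb[:,2])
    for it in range(6):
        ex=np.array([np.cos(ps)*np.cos(np.radians(35)),np.sin(ps)*np.cos(np.radians(35)),np.sin(np.radians(35))])
        ey=np.array([-np.sin(ps),np.cos(ps),0]);ez=np.cross(ex,ey)
        Y=(X-O)@np.stack([ex,ey,ez],1)
        m=(np.abs(Y[:,0])<65)&(np.abs(Y[:,0])<.06)&(np.abs(Y[:,1])<.028)&(np.abs(Y[:,2])<(.02 if it<3 else .006))
        B=Y[m]
        # along shift from plane
        c=np.median(B[:,2]); 
        # edges: centreline by bins
        bx=[];by=[];wd=[]
        for a in np.arange(-.06,.06,.01):
            q=B[(B[:,0]>=a)&(B[:,0]<a+.01)]
            if len(q)>8:
                lo,hi=q[:,1].min(),q[:,1].max();bx.append(a+.005);by.append((lo+hi)/2);wd.append(hi-lo)
        f=np.polyfit(bx,by,1)
        # plane c: shift O horizontally along heading: n.shift=c -> shift=-c/sin35
        h=np.array([np.cos(ps),np.sin(ps),0])
        O=O+h*(-c/np.sin(np.radians(35)))+ey*f[1]*.8
        ps+=np.arctan(f[0]/np.cos(np.radians(35)))*.7
    sl=np.polyfit(B[:,0],B[:,2],1)[0]
    print(nm,"table dz",round(dz*1e3,2),"n",len(B),"O",O.round(4),"yaw",np.degrees(ps).round(2),"widths",np.round(wd,3),"slope err deg",np.degrees(sl).round(2))
# trimmer in wrist cloud: top surface
o_e=np.array([0.54893225,0.0799175,0.4477092])
m=(w[...,2]>.27)&(w[...,2]<.34)
q=outline=None
X=w[115:360,255:392].reshape(-1,3);X=X[(X[:,2]>.27)]
yaw=np.radians(-9.62);R=np.array([[np.cos(yaw),np.sin(yaw),0],[-np.sin(yaw),np.cos(yaw),0],[0,0,1]])
L=(X-o_e)@R.T
for a in np.arange(-.1,.04,.01):
    g=L[(L[:,0]>=a)&(L[:,0]<a+.01)]
    if len(g)>20: print(round(a,2),len(g),"zmed",np.median(g[:,2]).round(4),"y",g[:,1].min().round(4),g[:,1].max().round(4))
print("xmin",np.percentile(L[:,0],1))
E
```

```text
wrist table dz 0.43 n 3322 O [ 0.6107 -0.0826  0.1   ] yaw -4.94 widths [0.037 0.036 0.037 0.036 0.036 0.037 0.036 0.036 0.037 0.036 0.007] slope err deg -0.02
top table dz 0.43 n 435 O [ 0.6079 -0.0857  0.1   ] yaw -10.62 widths [0.038 0.038 0.038 0.039 0.037 0.038 0.038 0.035 0.036 0.035 0.034] slope err deg -0.36Traceback (most recent call last):
  File "<stdin>", line 22, in <module>
    raise TypeError("expected non-empty vector for x")
TypeError: expected non-empty vector for x
```

```bash
cat > crad.py <<'E'
from h import *
def fit(W,O=(.608,-.0857,.1),ps=-9.8,rng=(-.06,.05)):
    X=W.reshape(-1,3);X=X[~np.isnan(X[:,0])];O=np.array(O);ps=np.radians(ps);c35,s35=np.cos(np.radians(35)),np.sin(np.radians(35))
    for it in range(8):
        ex=np.array([np.cos(ps)*c35,np.sin(ps)*c35,s35]);ey=np.array([-np.sin(ps),np.cos(ps),0]);ez=np.cross(ex,ey)
        Y=(X-O)@np.stack([ex,ey,ez],1)
        B=Y[(Y[:,0]>rng[0])&(Y[:,0]<rng[1])&(np.abs(Y[:,1])<.028)&(np.abs(Y[:,2])<.007)]
        bx=[];by=[]
        for a in np.arange(rng[0],rng[1]-1e-6,.01):
            q=B[(B[:,0]>=a)&(B[:,0]<a+.01)]
            if len(q)>8 and .033<np.ptp(q[:,1])<.041: bx.append(a+.005);by.append((q[:,1].max()+q[:,1].min())/2)
        f=np.polyfit(bx,by,1);c=np.median(B[:,2])
        O=O-np.array([np.cos(ps),np.sin(ps),0])*c/s35+ey*f[1]*.8
        ps+=np.arctan(f[0]/c35)*.7
    return O,np.degrees(ps),len(bx),Y
E
python3 - <<'E'
from crad import *
w=np.load("/tmp/w2.npz")['W'];t=np.load("/tmp/top.npz")['W']
for nm,W,r in [("wrist",w,(-.06,.03)),("top",t,(-.06,.04))]:
    O,ps,n,Y=fit(W,rng=r); print(nm,O.round(4),round(ps,2),n)
    # stop: points near x=-75..-95, z 30-45
    q=Y[(np.abs(Y[:,1])<.03)&(Y[:,0]<-.05)&(Y[:,0]>-.11)&(Y[:,2]>.036)&(Y[:,2]<.045)]
    if len(q): print(" stop top x",np.percentile(q[:,0],[2,98]).round(4),"y",q[:,1].min().round(4),q[:,1].max().round(4),"z",np.median(q[:,2]).round(4))
    q=Y[(np.abs(Y[:,1])<.03)&(Y[:,0]>.04)&(Y[:,0]<.1)&(Y[:,2]>.033)&(Y[:,2]<.042)]
    if len(q): print(" jaw top x",np.percentile(q[:,0],[2,98]).round(4),"y",q[:,1].min().round(4),q[:,1].max().round(4),"z",np.median(q[:,2]).round(4))
X=w[115:360,255:392].reshape(-1,3);X=X[(X[:,2]>.27)]
o_e=np.array([0.54893225,0.0799175,0.4477092])
yaw=np.radians(-9.62);R=np.array([[np.cos(yaw),np.sin(yaw),0],[-np.sin(yaw),np.cos(yaw),0],[0,0,1]])
L=(X-o_e)@R.T
for a in np.arange(-.11,.06,.01):
    g=L[(L[:,0]>=a)&(L[:,0]<a+.01)]
    if len(g)>20: print(round(a,2),len(g),"zmed",np.median(g[:,2]).round(4),"y",g[:,1].min().round(4),g[:,1].max().round(4))
print("xmin",np.percentile(L[:,0],[.5,1,2]))
E
```

```text
wrist [ 0.6105 -0.0842  0.1   ] -9.6 9
 stop top x [-0.082  -0.0693] y -0.0223 0.0219 z 0.0399
top [ 0.6079 -0.0857  0.1   ] -10.68 10
 stop top x [-0.0814 -0.0683] y -0.0238 0.0223 z 0.0397
 jaw top x [0.06   0.0769] y -0.0215 0.0217 z 0.0372
-0.07 2713 zmed -0.1437 y -0.0225 0.0232
-0.06 4065 zmed -0.1432 y -0.0232 0.0238
-0.05 3771 zmed -0.1434 y -0.0239 0.0243
-0.04 3521 zmed -0.1434 y -0.0239 0.0242
-0.03 3281 zmed -0.1433 y -0.0239 0.0242
-0.02 3734 zmed -0.1433 y -0.0294 0.0301
-0.01 3418 zmed -0.1432 y -0.0238 0.0245
-0.0 3119 zmed -0.1433 y -0.0244 0.0249
0.01 2624 zmed -0.1432 y -0.024 0.0245
0.02 2090 zmed -0.1431 y -0.0238 0.0244
xmin [-0.06537746 -0.06532386 -0.06489483]
```

```bash
cat > plan.py <<'E'
from h import *
O=np.array([0.6105,-.0842,.1]);PS=np.radians(-9.6)
H=np.array([np.cos(PS),np.sin(PS),0]);S=np.radians(35)
G=np.array([-.0097,.003]);PZ=.1553
def tcp(xh,phi,lift=0):   # phi deg dip vs bed; head lower corner at xh(mm) on bed
    f=np.radians(phi);a=G-np.array([.075,-.010])
    x=xh/1e3+a[0]*np.cos(f)+a[1]*np.sin(f); z=-a[0]*np.sin(f)+a[1]*np.cos(f)
    u=x*np.cos(S)-z*np.sin(S);v=x*np.sin(S)+z*np.cos(S)
    return O+H*u+np.array([0,0,v+PZ+lift])
E
python3 - <<'E'
from plan import *
o=get_obs();print(o['clock'],o['ee_pos'],o['tcp_rot'])
p=tcp(35,35,.02);print("hover",p.round(4),"d",(p-o['ee_pos']).round(4))
pr=p
for xh,phi in [(40,35),(50,35),(55,35),(60,35),(65,35),(70,35),(72,32),(74,28),(77,24),(79,20),(81,16),(82,12),(82,8),(82,4),(82,0),(75,0)]:
    q=tcp(xh,phi);print(xh,phi,"open",round(xh+20*np.sin(np.radians(phi))-65,1),q.round(4),"d",((q-pr)*1e3).round(1));pr=q
E
```

```text
7.0 [0.5489454  0.0798998  0.44771109] [-8.99991054e+01 -2.67711373e-03 -9.62180116e+00]
hover [ 0.5553 -0.0749  0.3084] d [ 0.0063 -0.1548 -0.1393]
40 35 open -13.5 [ 0.5593 -0.0755  0.2912] d [  4.   -0.7 -17.1]
50 35 open -3.5 [ 0.5674 -0.0769  0.297 ] d [ 8.1 -1.4  5.7]
55 35 open 1.5 [ 0.5714 -0.0776  0.2998] d [ 4.  -0.7  2.9]
60 35 open 6.5 [ 0.5754 -0.0783  0.3027] d [ 4.  -0.7  2.9]
65 35 open 11.5 [ 0.5795 -0.079   0.3056] d [ 4.  -0.7  2.9]
70 35 open 16.5 [ 0.5835 -0.0796  0.3085] d [ 4.  -0.7  2.9]
72 32 open 17.6 [ 0.5846 -0.0798  0.3051] d [ 1.1 -0.2 -3.3]
74 28 open 18.4 [ 0.5858 -0.08    0.3003] d [ 1.2 -0.2 -4.8]
77 24 open 20.1 [ 0.5883 -0.0804  0.2961] d [ 2.5 -0.4 -4.3]
79 20 open 20.8 [ 0.5903 -0.0808  0.2912] d [ 2.1 -0.3 -4.8]
81 16 open 21.5 [ 0.5928 -0.0812  0.2865] d [ 2.5 -0.4 -4.8]
82 12 open 21.2 [ 0.5948 -0.0816  0.2812] d [ 2.1 -0.3 -5.3]
82 8 open 19.8 [ 0.5965 -0.0818  0.2755] d [ 1.7 -0.3 -5.7]
82 4 open 18.4 [ 0.5985 -0.0822  0.2699] d [ 2.  -0.3 -5.6]
82 0 open 17.0 [ 0.601  -0.0826  0.2644] d [ 2.4 -0.4 -5.5]
75 0 open 10.0 [ 0.5953 -0.0816  0.2604] d [-5.7  1.  -4. ]
```

apply_moves:
  rows:
    - [0.001, -0.03, -0.01, 0]
    - [0.001, -0.03, -0.015, 0]
    - [0.001, -0.03, -0.02, 0]
    - [0.001, -0.03, -0.025, 0]
    - [0.001, -0.025, -0.025, 0]
    - [0.001, -0.01, -0.025, 0]
    - [0, 0, -0.015, 0]
    - [0, 0, -0.004, 0]

```text
clock: 8.0
ee_pos: [0.5542, -0.0762, 0.3085]
tcp_rot: [-90.1, 0.1, -9.8]
wrist_force: [-5.4, -2.6, 4.6]
gripper_width: 0.0464
```

```bash
python3 - <<'E'
from plan import *
p,d,o=snap("scene");q=o['ee_pos'];print(o['clock'],q.round(4),o['tcp_rot'],(tcp(40,35)-q).round(4))
cv2.imwrite("pics/d1.png",cv2.resize(p[140:290,230:400,::-1],None,fx=4,fy=4,interpolation=cv2.INTER_CUBIC))
p,d,o=snap("wrist","pics/d1w.png")
E
```

```text
8.0 [ 0.5542 -0.0762  0.3085] [-90.07364666   0.12408358  -9.76381831] [ 0.0051  0.0006 -0.0173]
```

View pics/d1.png

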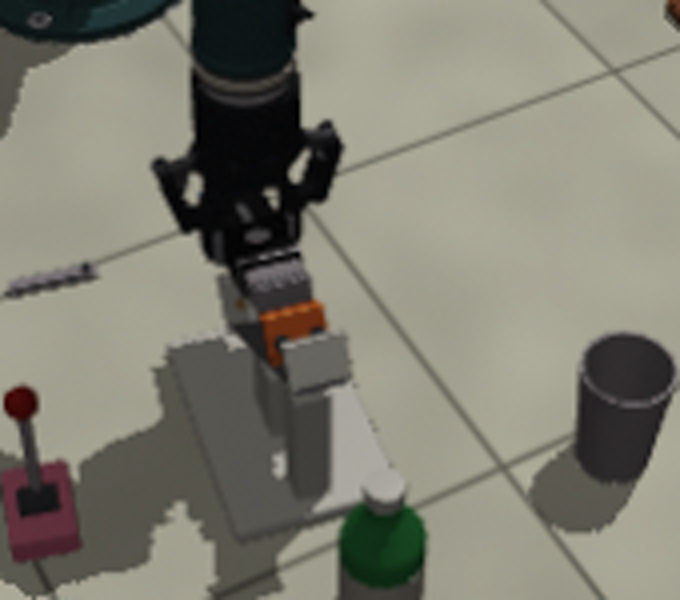

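View pics/d1w.png

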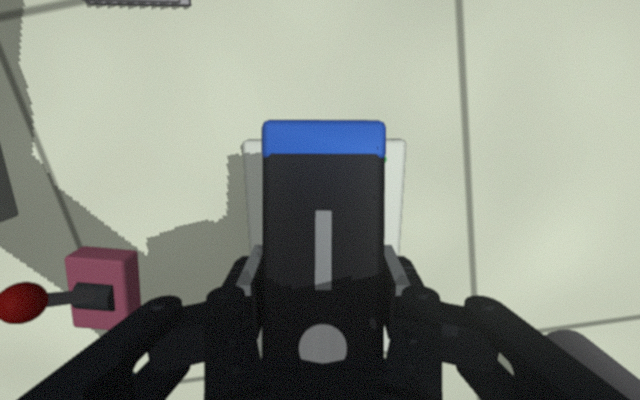

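Aligned: in the wrist view the trimmer is centred over the base (edges at 245 and 405), and in the scene view its head sits just short of the jaw. Now I'll lower it to just above the bed and slide up under the lip.

apply_moves:
  rows:
    - [0.004, 0, -0.004, 0]
    - [0, 0, -0.006, 0]
    - [0, 0, -0.005, 0]
    - [0, 0, 0, 0]
    - [0.004, -0.0007, 0.0029, 0]
    - [0.004, -0.0007, 0.0029, 0]
    - [0, 0, 0, 0]
    - [0, 0, 0, 0]

```text
clock: 9.1
ee_pos: [0.5655, -0.0758, 0.2995]
tcp_rot: [-90.0, 0.3, -9.6]
wrist_force: [-5.7, 0.4, 0.8]
gripper_width: 0.0469
```

```bash
cat > look.py <<'E'
from plan import *
import sys
n=sys.argv[1]
p,d,o=snap("scene");q=o['ee_pos'];print(o['clock'],q.round(4),o['tcp_rot'].round(2),o['wrist_force'].round(1),o['gripper_width'])
cv2.imwrite(f"pics/{n}.png",cv2.resize(p[150:270,260:360,::-1],None,fx=5,fy=5,interpolation=cv2.INTER_CUBIC))
# jaw orange points in top/scene -> cradle frame
W=cloud("scene",d)
ex=H*np.cos(S)+np.array([0,0,np.sin(S)]);ey=np.cross([0,0,1],H);ez=np.cross(ex,ey);M=np.stack([ex,ey,ez],1)
hs=cv2.cvtColor(p,cv2.COLOR_RGB2HSV);m=(hs[...,0]>5)&(hs[...,0]<16)&(hs[...,1]>150)&(hs[...,2]>50)
Y=(W-O)@M
k=m&(np.abs(Y[...,0]-.08)<.06)&(np.abs(Y[...,1])<.04)&(Y[...,2]<.06)
y=Y[k]; 
y=y[y[:,2]>.030]
if len(y): print("jaw orange x",np.percentile(y[:,0],[2,50,98]).round(4),len(y))
p,d,o=snap("wrist");W=cloud("wrist",d,o)
X=W[130:280,285:365].reshape(-1,3);X=X[~np.isnan(X[:,0])]
y=(X-O)@M; u=(X-O)@H; v=X[:,2]-.1
g=np.abs(X[:,2]-(q[2]-.1433))<.06; f=np.polyfit(u[g],v[g],1); r=v[g]-np.polyval(f,u[g]); g2=np.abs(r)<.004; f=np.polyfit(u[g][g2],v[g][g2],1)
th=np.degrees(np.arctan(f[0])); print("trimmer pitch up",th.round(2),"dip",(35-th).round(2),"top height at TCP below tcp",(q[2]-.1-np.polyval(f,(q-O)@H)).round(4))
# full foot end
A=W[60:300,230:420].reshape(-1,3);A=A[~np.isnan(A[:,0])];uu=(A-O)@H;vv=A[:,2]-.1
t=np.radians(th);al=uu*np.cos(t)+vv*np.sin(t);nr=-uu*np.sin(t)+vv*np.cos(t)
top=np.median(-u[g][g2]*np.sin(t)+v[g][g2]*np.cos(t));sel=np.abs(nr-top)<.003
xf=np.percentile(al[sel],1.)
c=xf+.075;cn=top-.015
U=c*np.cos(t)-cn*np.sin(t);V=c*np.sin(t)+cn*np.cos(t)
X0=U*np.cos(S)+V*np.sin(S);Z0=-U*np.sin(S)+V*np.cos(S)
yy=((A-O)@M)[sel][:,1]
f=np.radians(35-th);hl=np.array([X0,Z0])+np.array([.075*np.cos(f)-.010*np.sin(f),-.075*np.sin(f)-.010*np.cos(f)])
fl=np.array([X0,Z0])+np.array([-.075*np.cos(f)-.015*np.sin(f),.075*np.sin(f)-.015*np.cos(f)])
print("centre cradle xz",np.round([X0,Z0],4),"y",np.round((np.percentile(yy,1)+np.percentile(yy,99))/2,4),"head low corner",hl.round(4),"foot low corner",fl.round(4),"open pred",np.round((hl[0]+.02*np.sin(f)-.065)*1e3,1))
cv2.imwrite(f"pics/{n}w.png",p[:,:,::-1])
E
python3 look.py e1
```

```text
9.1 [ 0.5655 -0.0758  0.2995] [-90.     0.25  -9.59] [-5.7  0.4  0.8] 0.04686039610068912
jaw orange x [0.068  0.0747 0.0781] 42
trimmer pitch up 26.0 dip 9.0 top height at TCP below tcp 0.1412
centre cradle xz [-0.0005  0.0583] y 0.0017 head low corner [0.072  0.0367] foot low corner [-0.077   0.0552] open pred 10.1
```

View pics/e1.png

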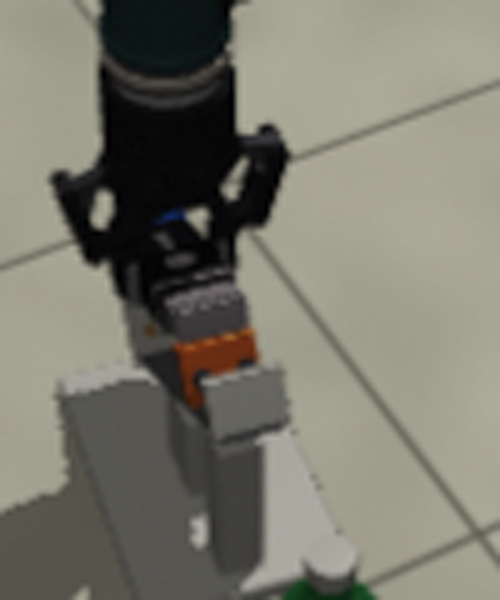

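View pics/e1w.png

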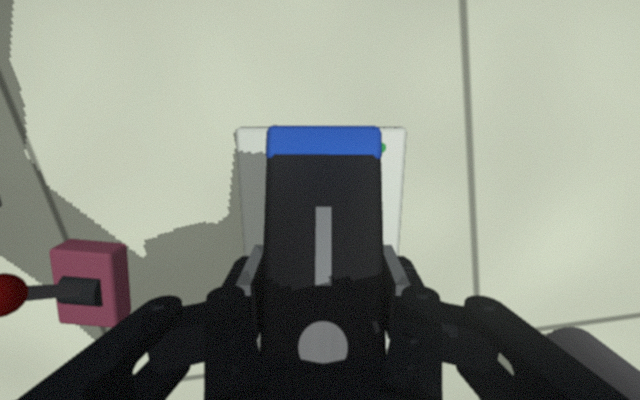

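```bash
python3 - <<'E'
from plan import *
p,d,o=snap("wrist");W=cloud("wrist",d,o)
for r in range(60,390,15): print(r,W[r,323].round(4),((W[r,323]-O)@H).round(4),p[r,323])
E
```

```text
60 [ 0.4656 -0.0584 -0.001 ] -0.1472 [196 203 183]
75 [ 4.761e-01 -6.010e-02  4.000e-04] -0.1365 [197 202 185]
90 [ 4.867e-01 -6.190e-02  4.000e-04] -0.1258 [198 206 187]
105 [ 0.4975 -0.0637 -0.    ] -0.1148 [195 203 186]
120 [ 5.087e-01 -6.560e-02  4.000e-04] -0.1035 [199 206 187]
135 [ 0.5078 -0.0656  0.1298] -0.1044 [ 54  98 184]
150 [ 0.5135 -0.0666  0.1324] -0.0986 [ 50  98 183]
165 [ 0.5189 -0.0675  0.1359] -0.0931 [37 33 43]
180 [ 0.5246 -0.0684  0.1378] -0.0874 [38 41 43]
195 [ 0.5297 -0.0693  0.1415] -0.0821 [41 42 48]
210 [ 0.5353 -0.0702  0.1432] -0.0765 [121 125 127]
225 [ 0.5404 -0.0711  0.1463] -0.0713 [124 126 129]
240 [ 0.5459 -0.072   0.148 ] -0.0658 [127 134 136]
255 [ 0.55   -0.0727  0.1525] -0.0615 [126 135 133]
270 [ 0.5557 -0.0737  0.1537] -0.0558 [130 136 139]
285 [ 0.5607 -0.0745  0.1561] -0.0508 [51 58 54]
300 [ 0.5658 -0.0754  0.1581] -0.0456 [32 31 33]
315 [ 0.5703 -0.0761  0.1609] -0.041 [32 30 30]
330 [ 0.5739 -0.0767  0.1648] -0.0374 [117 119 120]
345 [ 0.5793 -0.0776  0.1659] -0.0318 [121 123 121]
360 [ 0.5837 -0.0784  0.1684] -0.0274 [117 119 121]
375 [ 0.5536 -0.0734  0.2072] -0.058 [ 7 13 20]
```

The trimmer did turn in the grip. Its head caught the jaw lip from above during the hover, so it now dips 9° and rests on top of the jaw. To mend this I'll back off, press its underside on the stop's top edge to turn the head down, then slide under the lip.

apply_moves:
  rows:
    - [-0.0034, 0.0006, 0.0049, 0]
    - [0, 0, 0, 0]
    - [-0.0046, 0.0008, -0.0033, 0]
    - [-0.0046, 0.0008, -0.0033, 0]
    - [-0.0046, 0.0008, -0.0033, 0]
    - [-0.0046, 0.0008, -0.0032, 0]
    - [0, 0, 0, 0]
    - [0, 0, 0, 0]

```text
clock: 10.25
ee_pos: [0.5454, -0.0727, 0.2914]
tcp_rot: [-90.0, -0.0, -9.6]
wrist_force: [1.1, 0.7, -2.0]
gripper_width: 0.047
```

```bash
cat >> look.py <<'E'
a=np.array([-.0097,.003]);Pc=np.array([X0,Z0])+np.array([a[0]*np.cos(f)+a[1]*np.sin(f),-a[0]*np.sin(f)+a[1]*np.cos(f)])
print("P cradle",Pc.round(4))
E
python3 look.py e2
```

```text
10.25 [ 0.5454 -0.0727  0.2914] [-9.00e+01 -3.00e-02 -9.61e+00] [ 1.1  0.7 -2. ] 0.04699866080380127
jaw orange x [0.0583 0.0736 0.0774] 51
trimmer pitch up 26.0 dip 9.0 top height at TCP below tcp 0.1416
centre cradle xz [-0.021   0.0628] y 0.0014 head low corner [0.0515 0.0412] foot low corner [-0.0975  0.0597] open pred -10.4
P cradle [-0.0302  0.0673]
```

View pics/e2.png

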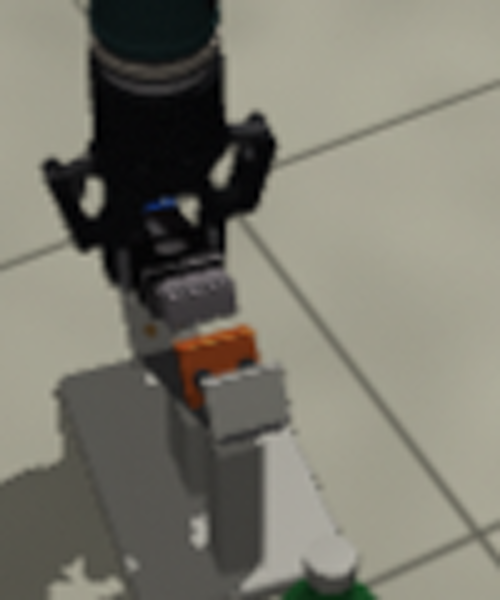

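apply_moves:
  rows:
    - [-0.0024, 0.0004, -0.0017, 0]
    - [0.0025, -0.0004, -0.0037, 0]
    - [0.0025, -0.0004, -0.0037, 0]
    - [0.0025, -0.0004, -0.0037, 0]
    - [0.0025, -0.0004, -0.0037, 0]
    - [0.0026, -0.0004, -0.0036, 0]
    - [0, 0, 0, 0]
    - [0, 0, 0, 0]

```text
clock: 11.35
ee_pos: [0.5558, -0.0744, 0.2733]
tcp_rot: [-90.0, -0.0, -9.6]
wrist_force: [-4.1, 0.2, 16.6]
gripper_width: 0.0473
```

```bash
python3 look.py e3
```

```text
11.35 [ 0.5558 -0.0744  0.2733] [-8.997e+01 -2.000e-02 -9.640e+00] [-4.1  0.2 16.6] 0.0473362253073031
jaw orange x [0.0437 0.0735 0.0789] 53
trimmer pitch up 18.5 dip 16.5 top height at TCP below tcp 0.1409
centre cradle xz [-0.0245  0.0421] y 0.001 head low corner [0.0446 0.0112] foot low corner [-0.1007  0.049 ] open pred -14.7
P cradle [-0.0329  0.0477]
```

View pics/e3.png

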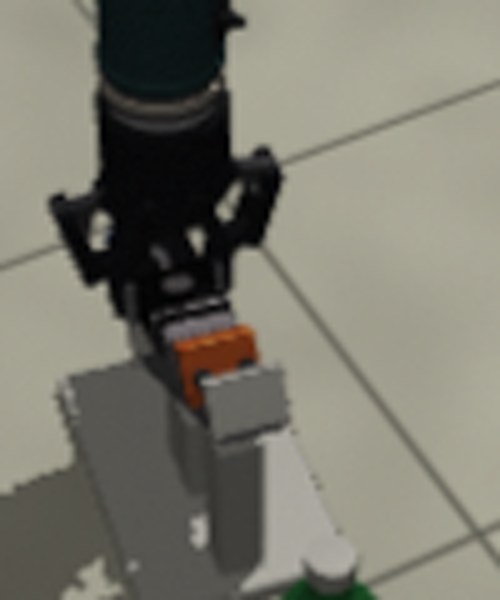

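apply_moves:
  rows:
    - [0.0014, -0.0002, -0.002, 0]
    - [0.0014, -0.0002, -0.002, 0]
    - [0.0006, -0.0001, -0.0008, 0]
    - [0, 0, 0, 0]
    - [0, 0, 0, 0]
    - [0, 0, 0, 0]
    - [0, 0, 0, 0]
    - [0, 0, 0, 0]

```text
clock: 12.45
ee_pos: [0.5592, -0.075, 0.2699]
tcp_rot: [-90.0, -0.0, -9.6]
wrist_force: [-5.5, 1.0, 25.8]
gripper_width: 0.047
```

```bash
python3 look.py e4
```

```text
12.45 [ 0.5592 -0.075   0.2699] [-8.996e+01 -3.000e-02 -9.650e+00] [-5.5  1.  25.8] 0.04704956444225808
jaw orange x [0.0595 0.0744 0.078 ] 50
trimmer pitch up 12.6 dip 22.4 top height at TCP below tcp 0.1404
centre cradle xz [-0.0246  0.0374] y 0.0009 head low corner [ 0.0409 -0.0004] foot low corner [-0.0997  0.0521] open pred -16.5
P cradle [-0.0325  0.0439]
```

apply_moves:
  rows:
    - [-0.0014, 0.0002, 0.002, 0]
    - [0, 0, 0, 0]
    - [0.004, -0.0007, 0.0029, 0]
    - [0.004, -0.0007, 0.0029, 0]
    - [0.004, -0.0007, 0.0029, 0]
    - [0.004, -0.0007, 0.0029, 0]
    - [0, 0, 0, 0]
    - [0, 0, 0, 0]

```text
clock: 13.55
ee_pos: [0.5733, -0.0773, 0.2799]
tcp_rot: [-90.0, -0.0, -9.6]
wrist_force: [-0.3, -0.7, -2.5]
gripper_width: 0.0469
```

```bash
python3 look.py e5
```

```text
13.55 [ 0.5733 -0.0773  0.2799] [-9.00e+01 -1.00e-02 -9.61e+00] [-0.3 -0.7 -2.5] 0.04694316666492295
jaw orange x [0.0363 0.073  0.0795] 59
trimmer pitch up 13.01 dip 21.99 top height at TCP below tcp 0.1404
centre cradle xz [-0.0072  0.0374] y 0.0009 head low corner [0.0586 0.    ] foot low corner [-0.0824  0.0516] open pred 1.1
P cradle [-0.0151  0.0438]
```

View pics/e5.png

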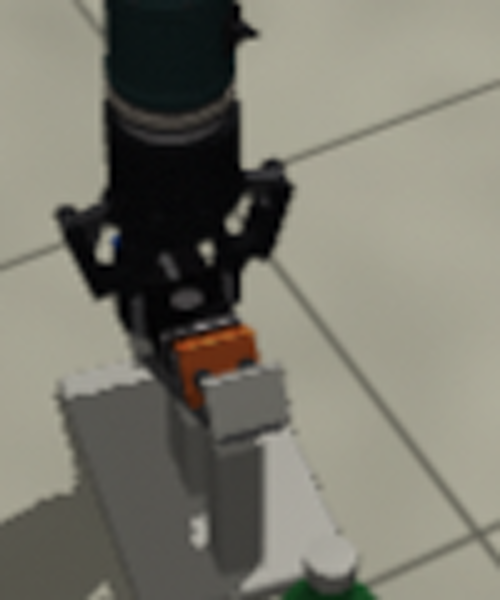

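Now the head is under the lip, dipped 22°, with the foot above the stop. Next I'll push the jaw up the slope by about 21 mm.

apply_moves:
  rows:
    - [0.0034, -0.0006, 0.0024, 0]
    - [0.0034, -0.0006, 0.0024, 0]
    - [0.0034, -0.0006, 0.0024, 0]
    - [0.0034, -0.0006, 0.0024, 0]
    - [0.0034, -0.0006, 0.0024, 0]
    - [0, 0, 0, 0]
    - [0, 0, 0, 0]
    - [0, 0, 0, 0]

```text
clock: 14.65
ee_pos: [0.5887, -0.08, 0.2911]
tcp_rot: [-90.0, 0.3, -9.6]
wrist_force: [-5.8, 1.3, -6.0]
gripper_width: 0.0469
```

```bash
python3 look.py e6
```

```text
14.65 [ 0.5887 -0.08    0.2911] [-90.01   0.33  -9.59] [-5.8  1.3 -6. ] 0.04694152374134234
jaw orange x [0.053  0.0888 0.0956] 61
trimmer pitch up 12.56 dip 22.44 top height at TCP below tcp 0.1403
centre cradle xz [0.0112 0.0381] y 0.0008 head low corner [0.0767 0.0002] foot low corner [-0.0639  0.0528] open pred 19.3
P cradle [0.0034 0.0445]
```

View pics/e6.png

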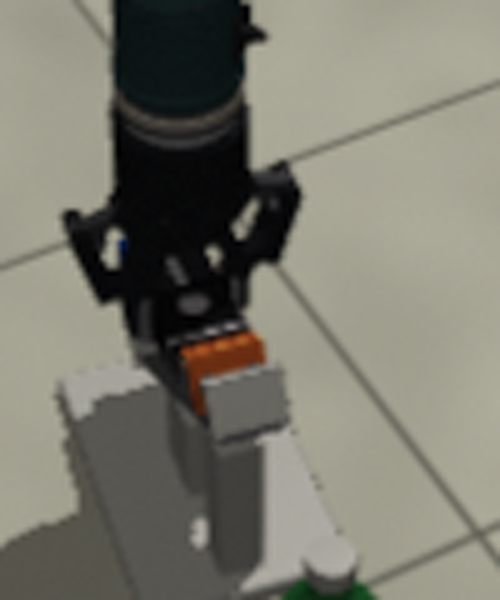

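```bash
python3 - <<'E'
from plan import *
pr=tcp(76.7,22.44)
for xh,phi in [(80,22.4),(81.5,19),(82.5,16),(83,13),(83,10),(83,7),(83,4),(83,2),(83,0)]:
    q=tcp(xh,phi);print(xh,phi,"open",round(xh+20*np.sin(np.radians(phi))-65,1),"d",((q-pr)*1e3).round(1));pr=q
E
```

```text
80 22.4 open 22.6 d [ 2.7 -0.5  1.8]
81.5 19 open 23.0 d [ 1.7 -0.3 -4.2]
82.5 16 open 23.0 d [ 1.5 -0.3 -3.9]
83 13 open 22.5 d [ 1.3 -0.2 -4.1]
83 10 open 21.5 d [ 1.1 -0.2 -4.3]
83 7 open 20.4 d [ 1.4 -0.2 -4.3]
83 4 open 19.4 d [ 1.6 -0.3 -4.2]
83 2 open 18.7 d [ 1.2 -0.2 -2.7]
83 0 open 18.0 d [ 1.3 -0.2 -2.7]
```

apply_moves:
  rows:
    - [0.0027, -0.0005, 0.0018, 0]
    - [0, 0, 0, 0]
    - [0.0017, -0.0003, -0.0042, 0]
    - [0.0015, -0.0003, -0.0039, 0]
    - [0.0013, -0.0002, -0.0041, 0]
    - [0, 0, 0, 0]
    - [0, 0, 0, 0]
    - [0, 0, 0, 0]

```text
clock: 15.75
ee_pos: [0.5941, -0.0811, 0.2809]
tcp_rot: [-90.0, 0.6, -9.6]
wrist_force: [-12.3, 2.4, 1.1]
gripper_width: 0.047
```

```bash
python3 look.py e7
```

```text
15.75 [ 0.5941 -0.0811  0.2809] [-90.     0.61  -9.61] [-12.3   2.4   1.1] 0.04703442010879399
jaw orange x [0.0772 0.0912 0.096 ] 55
trimmer pitch up 20.12 dip 14.88 top height at TCP below tcp 0.1391
centre cradle xz [0.0101 0.0283] y 0.0007 head low corner [ 0.08   -0.0006] foot low corner [-0.0663  0.0331] open pred 20.1
P cradle [0.0014 0.0337]
```

View pics/e7.png

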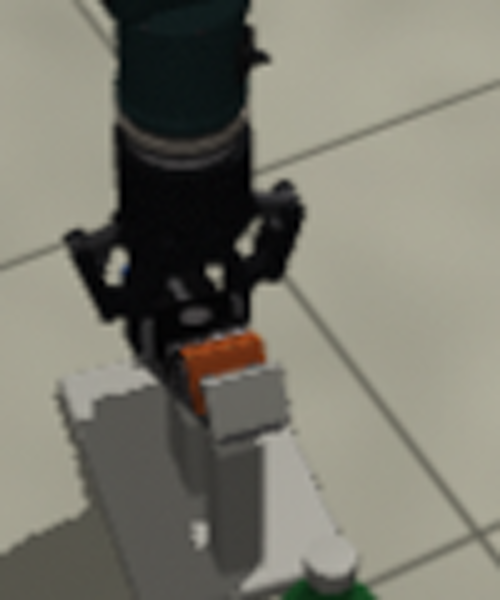

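apply_moves:
  rows:
    - [0.0025, -0.0004, -0.0018, 0]
    - [0.0013, -0.0002, -0.0036, 0]
    - [0.0014, -0.0002, -0.0042, 0]
    - [0.0016, -0.0003, -0.0042, 0]
    - [0.0012, -0.0002, -0.0027, 0]
    - [0, 0, 0, 0]
    - [0, 0, 0, 0]
    - [0, 0, 0, 0]

```text
clock: 16.85
ee_pos: [0.5992, -0.082, 0.2673]
tcp_rot: [-90.0, 1.1, -9.6]
wrist_force: [-24.1, 4.4, 28.1]
gripper_width: 0.0472
```

```bash
python3 look.py e8
```

```text
16.85 [ 0.5992 -0.082   0.2673] [-89.97   1.12  -9.59] [-24.1   4.4  28.1] 0.04720150595160876
jaw orange x [0.0719 0.0875 0.0918] 55
trimmer pitch up 31.11 dip 3.89 top height at TCP below tcp 0.1356
centre cradle xz [-0.0071  0.0186] y 0.0007 head low corner [0.0671 0.0035] foot low corner [-0.0829  0.0087] open pred 3.5
P cradle [-0.0165  0.0223]
```

View pics/e8.png

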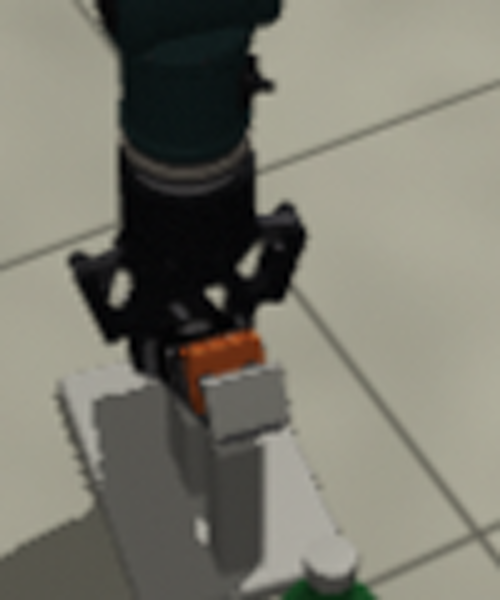

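View pics/e8w.png

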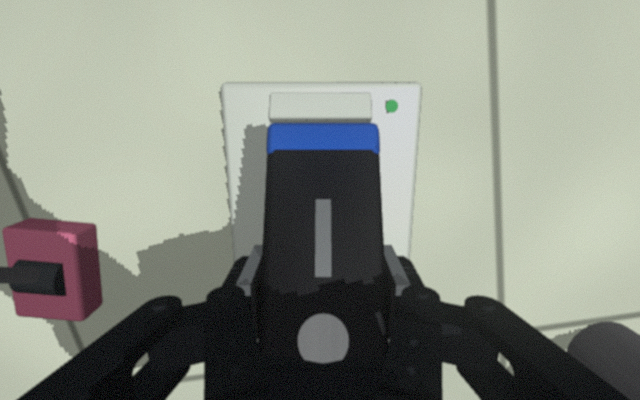

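```bash
python3 - <<'E'
from plan import *
ex=H*np.cos(S)+np.array([0,0,np.sin(S)]);ey=np.cross([0,0,1],H);ez=np.cross(ex,ey);M=np.stack([ex,ey,ez],1)
p,d,o=snap("wrist");W=cloud("wrist",d,o);Y=(W-O)@M
print(o['clock'],o['wrist_force'])
for r in list(range(84,160,4))+[180,200,220,240,260,280,320,340]: print(r,(Y[r,325]*1e3).round(1),p[r,325])
E
```

```text
16.95 [-23.96083729   5.09013722  28.19238357]
84 [-129.9    2.1  -15.2] [187 195 184]
88 [-126.7    2.1  -15.1] [204 209 200]
92 [-82.2   1.6  39.4] [198 204 198]
96 [-80.6   1.6  38.8] [206 211 208]
100 [-77.7   1.6  40. ] [196 203 194]
104 [-75.4   1.6  40.4] [199 204 196]
108 [-74.4   1.6  38.9] [201 207 197]
112 [-71.2   1.6  40.7] [202 209 198]
116 [-70.    1.6  39.5] [189 197 188]
120 [-69.2   1.6  37.7] [103 107 101]
124 [-67.5   1.6  37.3] [ 48  78 144]
128 [-65.4   1.6  37.6] [ 54  91 172]
132 [-63.2   1.6  38. ] [ 49  92 171]
136 [-61.1   1.6  38.4] [ 51  91 172]
140 [-60.    1.6  37. ] [ 46  90 172]
144 [-58.1   1.6  37. ] [ 46  89 175]
148 [-56.2   1.6  37. ] [ 46  87 168]
152 [-54.3   1.6  37.1] [45 45 50]
156 [-52.8   1.6  36.4] [33 37 46]
180 [-41.8   1.6  37. ] [33 34 40]
200 [-33.7   1.5  36. ] [109 115 115]
220 [-25.9   1.5  34.3] [116 117 120]
240 [-17.7   1.5  35.4] [116 121 123]
260 [-10.2   1.5  34.5] [119 119 122]
280 [-2.9  1.5 34.4] [42 45 44]
320 [11.   1.5 33.5] [116 118 117]
340 [17.7  1.5 33.3] [118 119 121]
```

The foot's top edge is at about (-68, 38) in the cradle frame, just clear of the lip, and the trimmer is still 3° off flat. I'll press it down the remaining few millimetres, slightly up the slope.

apply_moves:
  rows:
    - [0.0016, -0.0003, -0.0006, 0]
    - [0.0015, -0.0002, -0.0018, 0]
    - [0.0014, -0.0002, -0.002, 0]
    - [0, 0, 0, 0]
    - [0, 0, 0, 0]
    - [0, 0, 0, 0]
    - [0, 0, 0, 0]
    - [0, 0, 0, 0]

```text
clock: 18.0
ee_pos: [0.6008, -0.0824, 0.2668]
tcp_rot: [-89.9, 1.6, -9.6]
wrist_force: [-38.6, 8.1, 61.8]
gripper_width: 0.047
```

```bash
cat > lk2.py <<'E'
from plan import *
import sys
ex=H*np.cos(S)+np.array([0,0,np.sin(S)]);ey=np.cross([0,0,1],H);ez=np.cross(ex,ey);M=np.stack([ex,ey,ez],1)
p,d,o=snap("wrist",f"pics/{sys.argv[1]}.png");W=cloud("wrist",d,o);Y=(W-O)@M*1e3
print(o['clock'],o['ee_pos'].round(4),o['tcp_rot'].round(2),o['wrist_force'].round(1),o['gripper_width'])
h=cv2.cvtColor(p,cv2.COLOR_RGB2HSV);b=(h[...,0]>100)&(h[...,0]<125)&(h[...,1]>140)&(np.abs(Y[...,0]+60)<40)&(Y[...,2]>15)
print("blue x",np.percentile(Y[b][:,0],[1,5,50]).round(1),"z",np.median(Y[b][:,2]).round(1),"y",np.percentile(Y[b][:,1],[2,98]).round(1),b.sum())
for a in range(-70,30,10):
    m=(np.abs(Y[...,0]-a)<2)&(np.abs(Y[...,1])<10)&(Y[...,2]<55)&(Y[...,2]>10)
    if m.sum(): print(a,np.median(Y[m][:,2]).round(1),end="; ")
E
python3 lk2.py e9
```

```text
18.0 [ 0.6008 -0.0824  0.2668] [-89.93   1.64  -9.59] [-38.6   8.1  61.8] 0.047043824807374554
blue x [-68.  -67.1 -61.5] z 36.9 y [-21.6  22.9] 2865
-70 39.1; -60 36.8; -50 36.1; -40 35.4; -30 34.9; -20 34.4; -10 33.6; 0 32.8; 10 32.7; 20 32.5;
```

```bash
python3 - <<'E'
from plan import *
o=get_obs();F=o['wrist_force'];T=o['wrist_torque'];ey=np.cross([0,0,1],H)
print(F,T)
Fh=F@H;Fv=F[2];Ty=T@ey;print("Fh,Fv,Ty",Fh,Fv,Ty)
# r x F about ey : (r_v*F_h - r_h*F_v)=Ty ; r relative TCP
q=o['ee_pos'];u0=(q-O)@H
for rv in [-.10,-.12,-.15,-.17]:
    rh=(rv*Fh-Ty)/Fv;u=u0+rh;v=q[2]-.1+rv
    print("v",round(v,4),"u",round(u,4),"cradle x,z",round(u*np.cos(S)+v*np.sin(S),4),round(-u*np.sin(S)+v*np.cos(S),4))
print(T@H)
E
```

```text
[-38.67012533   8.12580318  62.65801836] [1.2736944  7.07879607 0.21484002]
Fh,Fv,Ty -39.483720343189006 62.6580183568533 7.192077292348331
v 0.0668 u -0.0616 cradle x,z -0.0121 0.0901
v 0.0468 u -0.049 cradle x,z -0.0133 0.0665
v 0.0168 u -0.0301 cradle x,z -0.015 0.0311
v -0.0032 u -0.0175 cradle x,z -0.0161 0.0074
0.07533568328129728
```

View pics/e9.png

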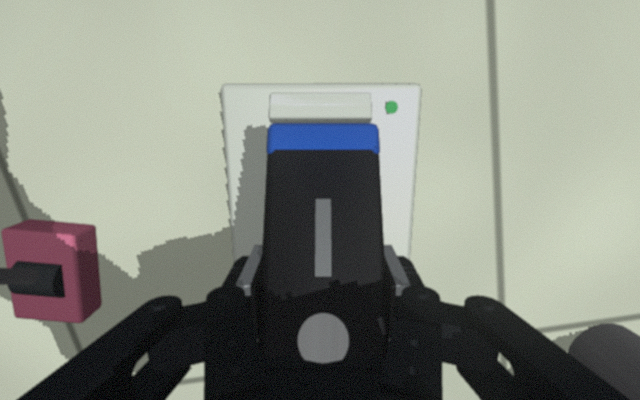

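The force line and geometry suggest the foot face is wedged on the stop's lip and the trimmer's front edge is stuck to the bed by friction. I'll relieve the press, push about 5 mm further up the slope, then press down again.

apply_moves:
  rows:
    - [-0.0028, 0.0005, 0.0041, 0]
    - [0, 0, 0, 0]
    - [0.0027, -0.0005, 0.0019, 0]
    - [0.0027, -0.0005, 0.0019, 0]
    - [0, 0, 0, 0]
    - [0, 0, 0, 0]
    - [0, 0, 0, 0]
    - [0, 0, 0, 0]

```text
clock: 19.05
ee_pos: [0.6019, -0.0824, 0.267]
tcp_rot: [-90.0, 1.9, -9.6]
wrist_force: [-29.2, 6.2, 15.5]
gripper_width: 0.0474
```

```bash
python3 lk2.py e10; python3 look.py e10s
```

```text
19.05 [ 0.6019 -0.0824  0.267 ] [-90.     1.92  -9.59] [-29.2   6.2  15.5] 0.0474022541677422
blue x [-68.  -67.  -61.3] z 36.5 y [-21.5  22.8] 2833
-70 39.3; -60 36.5; -50 35.7; -40 35.1; -30 34.7; -20 34.1; -10 33.6; 0 32.8; 10 32.6; 20 32.5; 19.1 [ 0.602  -0.0824  0.267 ] [-90.     1.92  -9.6 ] [-28.9   6.3  14.7] 0.046763683368291564
jaw orange x [0.075  0.0876 0.0931] 55
trimmer pitch up 31.58 dip 3.42 top height at TCP below tcp 0.1339
centre cradle xz [-0.0067  0.0182] y 0.0008 head low corner [0.0676 0.0037] foot low corner [-0.0824  0.0077] open pred 3.8
P cradle [-0.0162  0.0218]
```

apply_moves:
  rows:
    - [0, 0, 0.002, 0]
    - [0, 0, 0.002, 0]
    - [0, 0, 0, 0]
    - [0.002, -0.0003, 0.0014, 0]
    - [0, 0, 0, 0]
    - [0, 0, 0, 0]
    - [0, 0, 0, 0]
    - [0, 0, 0, 0]

```text
clock: 20.2
ee_pos: [0.6064, -0.0831, 0.2709]
tcp_rot: [-90.0, 1.5, -9.6]
wrist_force: [-19.9, 3.0, -0.5]
gripper_width: 0.0469
```

```bash
python3 lk2.py e11; python3 look.py e11s
```

```text
20.2 [ 0.6064 -0.0831  0.2709] [-90.03   1.52  -9.58] [-19.9   3.   -0.5] 0.046880040819001746
blue x [-60.9 -60.  -54.5] z 36.4 y [-21.7  22.8] 2809
-70 39.5; -60 36.4; -50 36.0; -40 35.3; -30 34.8; -20 34.4; -10 33.8; 0 33.3; 10 32.6; 20 32.8; 20.25 [ 0.6064 -0.0831  0.2709] [-90.03   1.51  -9.59] [-18.6   3.4  -1.9] 0.046844630876421094
jaw orange x [0.08   0.0948 0.0988] 57
trimmer pitch up 31.71 dip 3.29 top height at TCP below tcp 0.1347
centre cradle xz [-0.0063  0.0185] y 0.0007 head low corner [0.068  0.0042] foot low corner [-0.0821  0.0078] open pred 4.1
P cradle [-0.0159  0.022 ]
```

View pics/e11s.png

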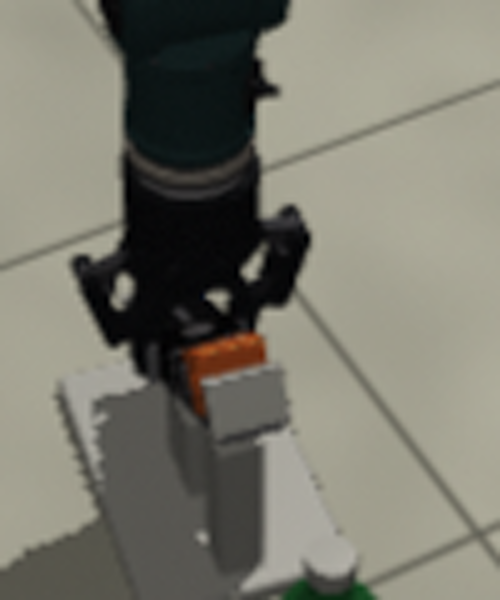

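The trimmer is free of the lip: foot at -61, jaw open about 22 mm. Now I'll press it flat.

apply_moves:
  rows:
    - [0.0008, -0.0001, -0.002, 0]
    - [0.0008, -0.0001, -0.002, 0]
    - [0.0008, -0.0001, -0.002, 0]
    - [0, 0, 0, 0]
    - [0, 0, 0, 0]
    - [0, 0, 0, 0]
    - [0, 0, 0, 0]
    - [0, 0, 0, 0]

```text
clock: 21.35
ee_pos: [0.6079, -0.0835, 0.2677]
tcp_rot: [-90.0, 1.7, -9.6]
wrist_force: [-26.8, 5.2, 19.4]
gripper_width: 0.0472
```

```bash
python3 lk2.py e12
```

```text
21.35 [ 0.6079 -0.0835  0.2677] [-90.01   1.67  -9.57] [-26.8   5.2  19.4] 0.04718060548842099
blue x [-62.9 -61.9 -56.3] z 30.2 y [-21.7  22.7] 2619
-70 39.3; -60 30.3; -50 30.1; -40 30.1; -30 30.2; -20 30.3; -10 30.2; 0 30.2; 10 30.1; 20 31.0;
```

Flat: the top face is at z=30 along its whole length. The foot is 12 mm short of the stop, so I'll ease down the slope and release.

apply_moves:
  rows:
    - [-0.0012, 0.0002, 0.0016, 0]
    - [-0.002, 0.0003, -0.0014, 0]
    - [-0.002, 0.0003, -0.0014, 0]
    - [-0.002, 0.0003, -0.0014, 0]
    - [-0.002, 0.0003, -0.0014, 0]
    - [-0.001, 0.0002, -0.0007, 0]
    - [0, 0, 0, 0]
    - [0, 0, 0, 0]

```text
clock: 22.4
ee_pos: [0.6048, -0.0831, 0.2676]
tcp_rot: [-90.0, 0.5, -9.6]
wrist_force: [-16.5, 2.8, 30.3]
gripper_width: 0.0474
```

```bash
python3 lk2.py e13
```

```text
22.4 [ 0.6048 -0.0831  0.2676] [-89.97   0.46  -9.61] [-16.5   2.8  30.3] 0.047406954286387894
blue x [-62.9 -62.1 -56.3] z 30.2 y [-21.8  22.7] 2713
-70 39.4; -60 30.3; -50 30.1; -40 30.0; -30 30.1; -20 30.3; -10 30.3; 0 30.2; 10 30.0; 20 31.0;
```

apply_moves:
  rows:
    - [-0.0012, 0.0002, 0.0016, 0]
    - [-0.0012, 0.0002, 0.0016, 0]
    - [-0.002, 0.0003, -0.0014, 0]
    - [-0.002, 0.0003, -0.0014, 0]
    - [0, 0, 0, 0]
    - [0, 0, 0, 0]
    - [0, 0, 0, 0]
    - [0, 0, 0, 0]

```text
clock: 23.45
ee_pos: [0.5998, -0.0821, 0.2647]
tcp_rot: [-90.0, 0.2, -9.6]
wrist_force: [-6.3, 1.1, 6.0]
gripper_width: 0.0471
```

```bash
python3 lk2.py e14
```

```text
23.45 [ 0.5998 -0.0821  0.2647] [-89.99   0.16  -9.62] [-6.3  1.1  6. ] 0.04709693507186202
blue x [-68.  -67.1 -61.5] z 30.2 y [-21.7  22.7] 2700
-70 39.0; -60 30.3; -50 30.0; -40 30.0; -30 30.2; -20 30.2; -10 30.2; 0 30.1; 10 30.6; 20 31.0;
```

Foot at -68. Another 7 mm down the slope, then open.

apply_moves:
  rows:
    - [-0.002, 0.0003, -0.0014, 0]
    - [-0.002, 0.0003, -0.0014, 0]
    - [-0.0016, 0.0003, -0.0011, 0]
    - [0, 0, 0, 0]
    - [0, 0, 0, 0]
    - [0, 0, 0, 0]
    - [0, 0, 0, 0]
    - [0, 0, 0, 0]

```text
clock: 24.5
ee_pos: [0.5955, -0.0815, 0.2621]
tcp_rot: [-90.0, -0.1, -9.6]
wrist_force: [-6.2, 1.6, 10.7]
gripper_width: 0.0472
```

```bash
python3 lk2.py e15
```

```text
24.5 [ 0.5955 -0.0815  0.2621] [-8.998e+01 -5.000e-02 -9.620e+00] [-6.2  1.6 10.7] 0.04717674352352283
blue x [-72.1 -71.3 -65.9] z 30.2 y [-21.8  22.7] 2632
-70 37.4; -60 30.1; -50 30.0; -40 30.1; -30 30.2; -20 30.2; -10 30.2; 0 30.1; 10 31.0; 20 30.9;
```

apply_moves:
  rows:
    - [0, 0, 0, 0]
    - [0, 0, 0, 0]
    - [0, 0, 0, 0]
    - [0, 0, 0, 0]
    - [0, 0, 0, 0]
    - [0, 0, 0.01, 0]
    - [0, 0, 0.02, 0]
    - [0, 0, 0.04, 0]
  claw: 0.085

```text
clock: 25.55
ee_pos: [0.5942, -0.0811, 0.3297]
tcp_rot: [-90.0, 0.2, -9.6]
wrist_force: [0.8, -0.2, 0.3]
gripper_width: 0.085
```

apply_moves:
  rows:
    - [-0.02, 0.01, 0.06, 0]
    - [-0.02, 0.01, 0.06, 0]
    - [-0.02, 0.01, 0.02, 0]
    - [0, 0, 0, 0]
    - [0, 0, 0, 0]
    - [0, 0, 0, 0]
    - [0, 0, 0, 0]
    - [0, 0, 0, 0]
  claw: 0.0

```text
clock: 26.55
ee_pos: [0.536, -0.0519, 0.4662]
tcp_rot: [-90.0, 0.1, -9.6]
wrist_force: [0.2, 0.5, 0.5]
gripper_width: -0.0001
```

```bash
python3 lk2.py f1; python3 - <<'E'
from plan import *
p,d,o=snap("scene","pics/f1s.png");cv2.imwrite("pics/f1c.png",cv2.resize(p[190:290,250:350,::-1],None,fx=6,fy=6,interpolation=cv2.INTER_CUBIC))
E
```

```text
26.55 [ 0.536  -0.0519  0.4662] [-9.002e+01  7.000e-02 -9.630e+00] [0.2 0.5 0.5] -7.3143453116686e-05
blue x [-70.4 -70.  -65.5] z 30.4 y [-21.3  23.2] 391
-70 37.1; -60 30.4; -50 30.1; -40 30.5; -30 30.4; -20 30.4; -10 30.3; 0 30.2; 10 31.1;
```

View pics/f1.png

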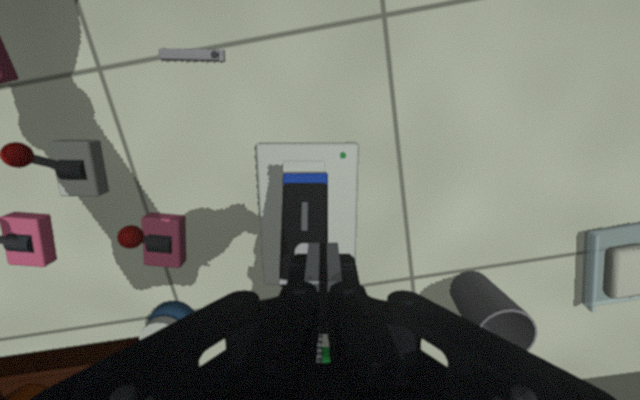

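View pics/f1c.png

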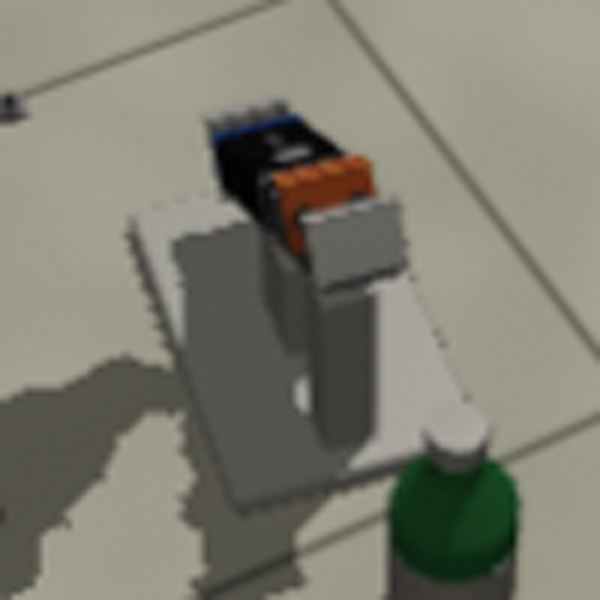

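```bash
python3 - <<'E'
from plan import *
ex=H*np.cos(S)+np.array([0,0,np.sin(S)]);ey=np.cross([0,0,1],H);ez=np.cross(ex,ey);M=np.stack([ex,ey,ez],1)
for n in ["wrist","top"]:
    p,d,o=snap(n);W=cloud(n,d,o);Y=(W-O)@M*1e3
    h=cv2.cvtColor(p,cv2.COLOR_RGB2HSV)
    b=(h[...,0]>100)&(h[...,0]<125)&(h[...,1]>140)&(np.abs(Y[...,0]+60)<40)&(Y[...,2]>15)&(abs(Y[...,1])<30)
    print(n,"blue",np.percentile(Y[b][:,0],[1,50,97,99]).round(1),b.sum())
    k=(h[...,0]>4)&(h[...,0]<18)&(h[...,1]>150)&(np.abs(Y[...,0]-80)<40)&(Y[...,2]>30)&(Y[...,2]<45)&(abs(Y[...,1])<30)
    if k.sum(): print(n,"jaw lip",np.percentile(Y[k][:,0],[2,5,50,97]).round(1),k.sum())
    R=(abs(W[...,0]-.49)<.07)&(abs(W[...,1]+.355)<.06)
    B=W[R&(W[...,2]>.021)&(W[...,2]<.029)]
    print(n,"base",len(B),cv2.minAreaRect(B[:,:2].astype(np.float32)))
    red=R&((h[...,0]<6)|(h[...,0]>172))&(h[...,1]>170)&(W[...,2]>.06)
    if red.sum(): print(n,"ball",W[red].mean(0),W[red].max(0),W[red].min(0),red.sum())
    c=h[...,1][R&(W[...,2]>.021)&(W[...,2]<.029)];print("base sat",np.median(c))
t=np.load("/tmp/top.npz");W=t['W'];Y=(W-O)@M*1e3;h=cv2.cvtColor(t['p'],cv2.COLOR_RGB2HSV)
k=(h[...,0]>4)&(h[...,0]<18)&(h[...,1]>150)&(np.abs(Y[...,0]-80)<40)&(Y[...,2]>30)&(Y[...,2]<45)&(abs(Y[...,1])<30)
print("start jaw",np.percentile(Y[k][:,0],[2,5,50,97]).round(1),k.sum())
E
```

```text
wrist blue [-70.3 -65.2 -60.6 -60.1] 396
wrist base 1788 ((0.49477165937423706, -0.3586893677711487), (0.051475297659635544, 0.07009180635213852), 80.06298065185547)
wrist ball [ 0.46552981 -0.34832843  0.10490319] [ 0.47633457 -0.34024537  0.110401  ] [ 0.45541347 -0.35834762  0.09082259] 395
base sat 15.0Traceback (most recent call last):
  File "<stdin>", line 7, in <module>
    return _quantile_unchecked(
        a, q, axis, out, overwrite_input, method, keepdims, weights)
    return _ureduce(a,
                    func=_quantile_ureduce_func,
    ...<5 lines>...
                    overwrite_input=overwrite_input,
                    method=method)
    r = func(a, **kwargs)
    result = _quantile(arr,
                       quantiles=q,
    ...<2 lines>...
                       out=out,
                       weights=wgt)
    slices_having_nans = np.isnan(arr[-1, ...])
                                  ~~~^^^^^^^^^
IndexError: index -1 is out of bounds for axis 0 with size 0
```

```bash
python3 look.py f2 | head -2; python3 - <<'E'
from plan import *
ex=H*np.cos(S)+np.array([0,0,np.sin(S)]);ey=np.cross([0,0,1],H);ez=np.cross(ex,ey);M=np.stack([ex,ey,ez],1)
def f(p,W):
    Y=(W-O)@M*1e3;h=cv2.cvtColor(p,cv2.COLOR_RGB2HSV)
    k=(h[...,0]>3)&(h[...,0]<18)&(h[...,1]>130)&(abs(Y[...,0]-80)<40)&(Y[...,2]>30)&(abs(Y[...,1])<30)
    return np.percentile(Y[k][:,0],[2,10,50,90,97]).round(1) if k.sum() else 0,k.sum()
s=np.load("/tmp/scene.npz");print("scene start",f(s['p'],s['W']))
p,d,o=snap("scene");print("scene now",f(p,cloud("scene",d)))
p,d,o=snap("top","pics/f2t.png");print("top now",f(p,cloud("top",d)))
s=np.load("/tmp/top.npz");print("top start",f(s['p'],s['W']))
print(o['clock'])
E
```

```text
26.75 [ 0.5359 -0.0518  0.4668] [-9.00e+01  1.00e-02 -9.62e+00] [-0.4  0.4 -0.3] -0.00017111158717121478
jaw orange x [0.068  0.083  0.0878] 55
scene start (array([59.3, 63.6, 73.2, 76.5, 77.7]), np.int64(50))
scene now (array([69. , 71.5, 83.1, 86.6, 88.1]), np.int64(54))
top now (0, np.int64(0))
top start (array([57.8, 60.5, 67.6, 73.8, 75. ]), np.int64(103))
26.9
```

View pics/f2t.png

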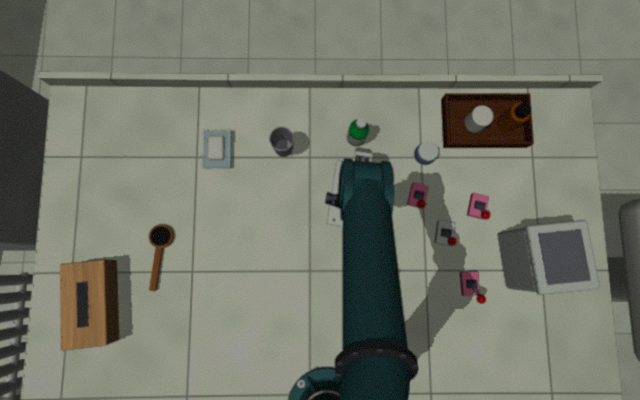

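The jaw reads about 10 mm beyond its starting place in the scene view, and the top face is flat at z≈30, so the trimmer is clamped home. Next the white switch: base at (0.495,-0.359), yaw -10°. I'm moving behind its ball with the fingers shut.

apply_moves:
  rows:
    - [-0.0156, -0.0365, 0, 0]
    - [-0.0156, -0.0365, 0, 0]
    - [-0.0156, -0.0365, 0, 0]
    - [-0.0156, -0.0365, 0, 0]
    - [-0.0156, -0.0365, 0, 0]
    - [-0.0156, -0.0365, 0, 0]
    - [-0.0156, -0.0365, 0, 0]
    - [-0.0156, -0.0365, 0, 0]
  claw: 0.0

```text
clock: 27.95
ee_pos: [0.4104, -0.3448, 0.4671]
tcp_rot: [-90.0, -0.0, -9.6]
wrist_force: [0.5, 0.0, 0.4]
gripper_width: -0.0002
```

apply_moves:
  rows:
    - [0, 0, -0.02, 0]
    - [0, 0, -0.03, 0]
    - [0, 0, -0.03, 0]
    - [0, 0, -0.02, 0]
    - [0, 0, 0, 0]
    - [0, 0, 0, 0]
    - [0, 0, 0, 0]
    - [0, 0, 0, 0]

```text
clock: 28.95
ee_pos: [0.4112, -0.3439, 0.3678]
tcp_rot: [-90.0, -0.1, -9.6]
wrist_force: [0.2, 0.8, 0.7]
gripper_width: 0.0
```

```bash
python3 - <<'E'
from h import *
p,d,o=snap("wrist","pics/g1.png");W=cloud("wrist",d,o);h=cv2.cvtColor(p,cv2.COLOR_RGB2HSV)
print(o['clock'],o['ee_pos'],o['tcp_rot'])
R=(abs(W[...,0]-.49)<.07)&(abs(W[...,1]+.355)<.06)
B=W[R&(W[...,2]>.021)&(W[...,2]<.029)];print(len(B),cv2.minAreaRect(B[:,:2].astype(np.float32)))
red=R&((h[...,0]<6)|(h[...,0]>172))&(h[...,1]>150)&(W[...,2]>.06)
X=W[red];print(len(X),X.min(0),X.max(0))
from scipy.optimize import least_squares
s=least_squares(lambda c:np.linalg.norm(X-c,axis=1)-.013,X.mean(0)-[0,0,.008],loss='soft_l1',f_scale=.002);print("ball",s.x)
E
```

```text
28.95 [ 0.41119125 -0.34387314  0.36776237] [-90.03631787  -0.09204321  -9.6097238 ]
1015 ((0.47366490960121155, -0.3554055094718933), (0.0500313937664032, 0.0290403850376606), 80.51985931396484)
48 [ 0.42068606 -0.3179375   0.24406491] [ 0.42635997 -0.30704226  0.26094813]
ball [ 0.43589311 -0.31533779  0.25211266]
```

View pics/g1.png

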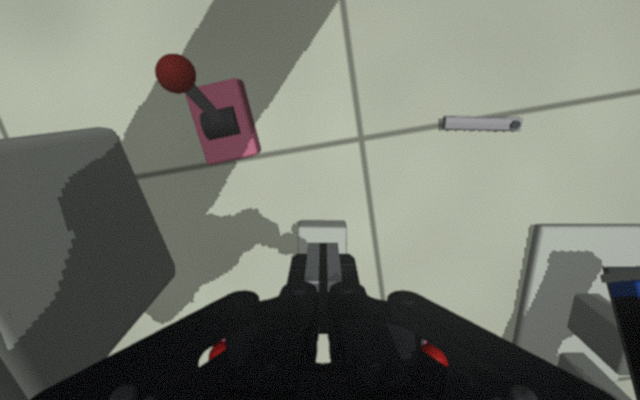

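apply_moves:
  rows:
    - [0, 0, -0.025, 0]
    - [0, 0, -0.03, 0]
    - [0, 0, -0.03, 0]
    - [0, 0, -0.02, 0]
    - [0, 0, -0.009, 0]
    - [0, 0, 0, 0]
    - [0, 0, 0, 0]
    - [0, 0, 0, 0]

```text
clock: 30.0
ee_pos: [0.4113, -0.3439, 0.2538]
tcp_rot: [-90.0, -0.1, -9.6]
wrist_force: [-0.0, -0.8, 0.8]
gripper_width: -0.0002
```

```bash
python3 - <<'E'
from h import *
p,d,o=snap("scene");print(o['clock'],o['ee_pos'],o['wrist_force'])
cv2.imwrite("pics/g2.png",cv2.resize(p[180:300,140:280,::-1],None,fx=5,fy=5,interpolation=cv2.INTER_CUBIC))
E
```

```text
30.0 [ 0.41127673 -0.34393942  0.25376684] [-0.0086637  -0.77469331  0.80525667]
```

View pics/g2.png

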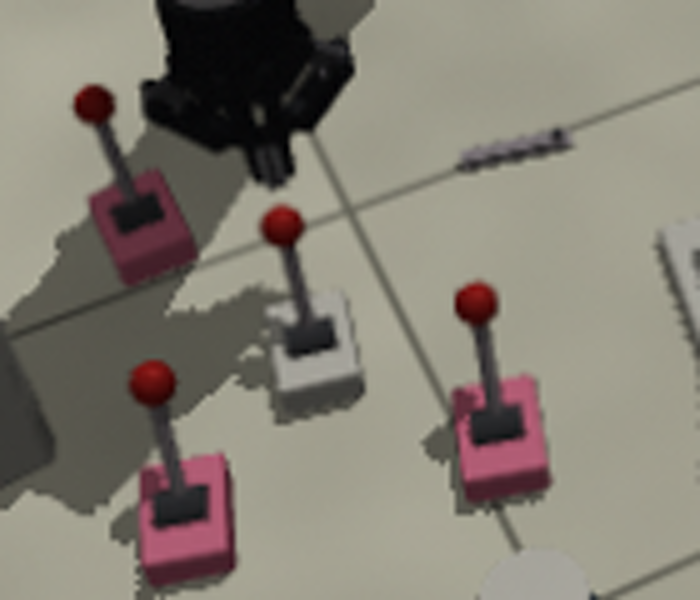

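The closed fingertips at (270,170) in the crop stand just behind the white switch's ball at (283,227). Pushing now.

apply_moves:
  rows:
    - [0.006, -0.001, 0, 0]
    - [0.008, -0.0014, 0, 0]
    - [0.009, -0.0016, 0, 0]
    - [0.009, -0.0016, 0, 0]
    - [0.009, -0.0016, 0, 0]
    - [0.009, -0.0016, 0, 0]
    - [0.006, -0.001, 0, 0]
    - [0, 0, 0, 0]

```text
clock: 31.05
ee_pos: [0.4678, -0.3536, 0.2529]
tcp_rot: [-90.0, -0.1, -9.6]
wrist_force: [0.3, -0.4, 0.1]
gripper_width: 0.0002
```

apply_moves:
  rows:
    - [0.006, -0.001, 0, 0]
    - [0.007, -0.0012, 0, 0]
    - [0.008, -0.0014, 0, 0]
    - [0.008, -0.0014, 0, 0]
    - [0.006, -0.001, 0, 0]
    - [0.004, -0.0007, 0, 0]
    - [0, 0, 0, 0]
    - [0, 0, 0, 0]

```text
clock: 32.05
ee_pos: [0.5061, -0.3604, 0.2531]
tcp_rot: [-90.0, -0.0, -9.6]
wrist_force: [-0.2, -1.1, 0.5]
gripper_width: -0.0003
```

```bash
python3 - <<'E'
from h import *
p,d,o=snap("scene");print(o['clock'],o['ee_pos'],o['wrist_force'])
cv2.imwrite("pics/g3.png",cv2.resize(p[180:300,140:280,::-1],None,fx=5,fy=5,interpolation=cv2.INTER_CUBIC))
E
```

```text
32.05 [ 0.50614935 -0.36037673  0.25312416] [-0.24479799 -1.0551847   0.51125564]
```

View pics/g3.png

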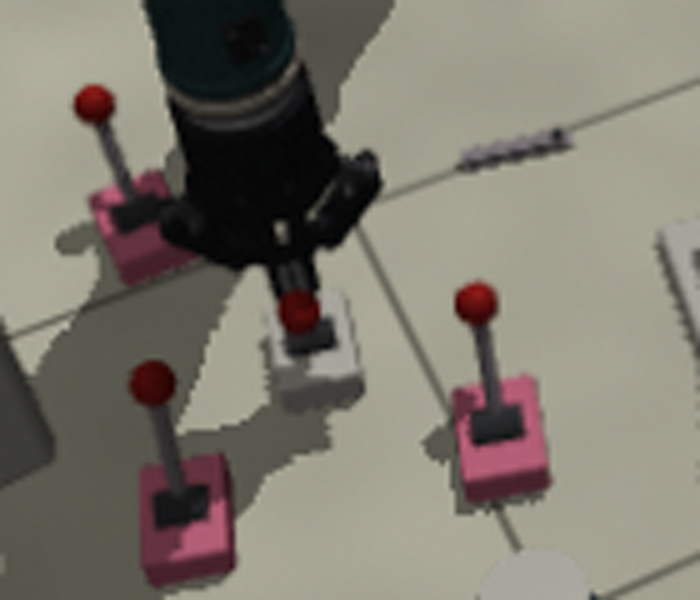

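```bash
cat > sw.py <<'E'
from h import *
from scipy.optimize import least_squares
p,d,o=snap("scene");W=cloud("scene",d);h=cv2.cvtColor(p,cv2.COLOR_RGB2HSV)
R=(abs(W[...,0]-.50)<.075)&(abs(W[...,1]+.355)<.06)
red=R&((h[...,0]<6)|(h[...,0]>172))&(h[...,1]>150)&(W[...,2]>.05)
X=W[red];cam=cam2world("scene")[:3,3];v=X.mean(0)-cam;c=X.mean(0)+v/np.linalg.norm(v)*.009
a=np.array([.985,-.174,0]);r=(c-np.array([.4948,-.3587,0]));print(len(X),"ball",c.round(4),"x_rel",(r@a).round(4),"z",c[2].round(4),"joint",(.5+np.arctan2(r@a,c[2]-.022)).round(3),o['clock'],o['ee_pos'].round(4),o['wrist_force'].round(1))
E
python3 sw.py
```

```text
55 ball [ 0.5299 -0.3667  0.0931] x_rel 0.036 z 0.0931 joint 0.968 32.1 [ 0.5061 -0.3604  0.2532] [0.2 0.  0.3]
```

apply_moves:
  rows:
    - [0.002, -0.0004, 0, 0]
    - [0, 0, 0, 0]
    - [0, 0, 0, 0]
    - [-0.01, 0.0018, 0, 0]
    - [-0.02, 0.0035, 0, 0]
    - [-0.02, 0.0035, 0.02, 0]
    - [-0.02, 0.0035, 0.04, 0]
    - [0, 0, 0.05, 0]

```text
clock: 33.15
ee_pos: [0.435, -0.3478, 0.3629]
tcp_rot: [-89.9, 0.3, -9.7]
wrist_force: [1.0, -0.3, 0.7]
gripper_width: 0.0002
```

apply_moves:
  rows:
    - [-0.01, 0, 0.05, 0]
    - [-0.01, 0, 0.03, 0]
    - [0, 0, 0, 0]
    - [0, 0, 0, 0]
    - [0, 0, 0, 0]
    - [0, 0, 0, 0]
    - [0, 0, 0, 0]
    - [0, 0, 0, 0]

```text
clock: 34.15
ee_pos: [0.4181, -0.3483, 0.4426]
tcp_rot: [-90.0, 0.0, -9.6]
wrist_force: [0.7, -0.4, -0.4]
gripper_width: 0.0001
```

```bash
python3 sw.py; python3 - <<'E'
from plan import *
ex=H*np.cos(S)+np.array([0,0,np.sin(S)]);ey=np.cross([0,0,1],H);ez=np.cross(ex,ey);M=np.stack([ex,ey,ez],1)
p,d,o=snap("top","pics/h1.png");W=cloud("top",d);Y=(W-O)@M*1e3;h=cv2.cvtColor(p,cv2.COLOR_RGB2HSV)
k=(h[...,0]>3)&(h[...,0]<18)&(h[...,1]>130)&(abs(Y[...,0]-80)<40)&(Y[...,2]>30)&(abs(Y[...,1])<30)
if k.sum(): print("top jaw",np.percentile(Y[k][:,0],[2,10,50,90]).round(1),"(start 57.8 60.5 67.6 73.8)")
for a in range(-60,50,15):
    m=(abs(Y[...,0]-a)<4)&(abs(Y[...,1])<10)&(Y[...,2]>5)&(Y[...,2]<50)
    if m.sum(): print(a,np.median(Y[m][:,2]).round(1),end="; ")
b=(h[...,0]>100)&(h[...,0]<125)&(h[...,1]>120)&(abs(Y[...,0]+60)<40)&(abs(Y[...,1])<30);print("blue",np.percentile(Y[b],[3,97],axis=0).round(1))
s=snap("scene","pics/h1s.png")
E
```

```text
52 ball [ 0.532  -0.367   0.0926] x_rel 0.0381 z 0.0926 joint 0.995 34.15 [ 0.4181 -0.3483  0.4426] [ 0.7 -0.4 -0.4]
top jaw [69.2 70.4 76.2 84.1] (start 57.8 60.5 67.6 73.8)
-60 30.6; -45 30.9; -30 31.1; -15 31.9; 0 30.4; 15 31.6; 30 30.4; 45 27.6; blue [[-71.3 -20.8  27.8]
 [-48.8  20.9  35.5]]
```

View pics/h1.png

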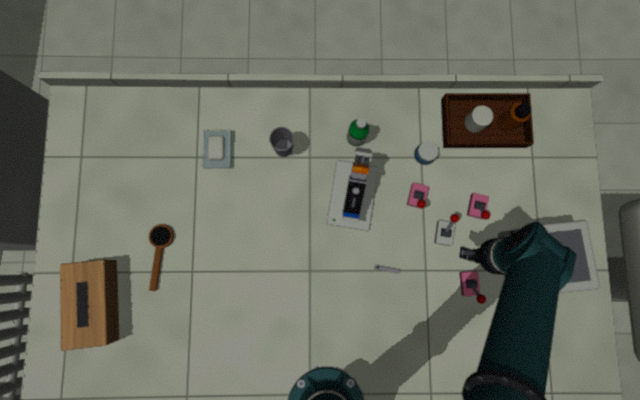

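View pics/h1s.png

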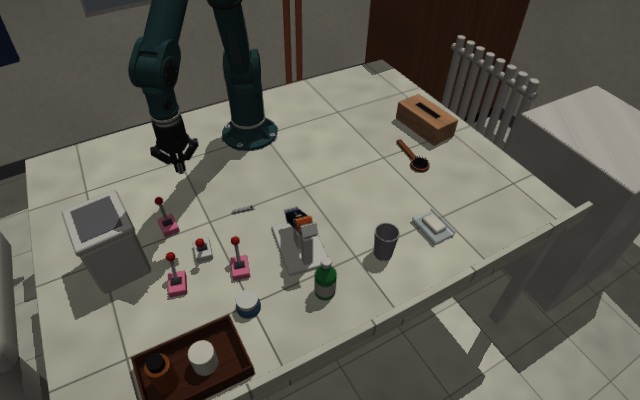

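The trimmer is clamped in the cradle at (354,197) in the top view, the switch ball lies over at (455,217), the other toiletries have not moved and the arm is clear. Handing in.

```bash
python3 -c "
from cell import *
print(close_job())"
```

```text
the job is handed in; nothing more can be done
None
```

The beard trimmer is clamped in the charging cradle, head up and top face out. The white charger switch is swung fully over. I handed the job in at about 34 s; no verdict is reported.

**What went wrong on the way:**
- The head caught the jaw's lip from above on the first approach. I backed off and turned the head down against the stop's top edge before tucking it under.
- The foot then wedged on the stop's lip. For about a second I pressed down with roughly 70 N measured at the wrist before freeing it. That is below the 120 N limit. I believe the force went through the trimmer and fingers, but I could not measure whether the gripper's body touched anything.

**Last checks:**
- **Jaw:** it reads about 10 mm open in the scene camera. The top camera gives about 9 to 11 mm.
- **Trimmer:** the top face is 30 mm above the bed along most of its length. It is flat and within about 1 mm of the cradle's centre line.
- **Along the slope:** the blue band suggests it sits up to 2 mm from home. That is within calibration error but disagrees slightly with the jaw reading. The foot itself is hidden under the lip.
- **Switch:** about 0.99 rad.
- **Surroundings:** the other toiletries look unmoved and the robot touches nothing.

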